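# Seat cast brackets on their check blocks, test for rocking and scan them

### The arm

A 6-joint arm with a two-finger parallel gripper is mounted at the origin on a cart in front of the work surface, level with it; the furniture and walls round the work are solid. World frame = base frame: x ahead of the robot, y to its left, z up, the work surface at z = 0. Lengths are in m, angles in rad, forces in N, time in s.
With the tool pointing down it reaches from about 0.25 to 0.725 m from the base axis. Payload 4 kg.
Tool frame: the origin (TCP) lies midway between the tips of the shut fingers; the grasp point (between the pads) lies 19 mm behind it (ctrl.hold_point_z is the distance from the TCP to the grasp point, in m); z points along the fingers, y is the line along which they close (so a half turn about z gives the same grasp; the last joint's range is limited). The gripper opens to 85 mm and grips with 20 to 120 N. Pads are 22 mm wide; open, the fingers measure 114 mm over their backs; the gripper's body (76 mm by 85 mm) begins 54 mm behind the grasp point. The pads swing forward as they close: fully open they stand 13 mm farther back than shut.
Start: joints at [-1.109, 0.241, 0.005, 1.335, 0, 1.571], TCP at [0.223, -0.448, 0.231] pointing down, gripper open.
Joint ranges: [-2.72, 2.72], [-1.05, 1.87], [-1.09, 1.28], [-1.99, 2.15], [-1.42, 1.44], [-3.14, 3.14]. Speed limits (rad/s): [2.79, 2.79, 3.14, 3.14, 3.14, 3.14].

### API

Orientations are given as [roll, pitch, yaw] about the fixed x, y, z axes, in that order (R = Rz(yaw) Ry(pitch) Rx(roll)).
In Python, from cell import ctrl gives the robot as it stands.
- The arm moves only by the tool apply_moves, never from a script. Its argument "rows" is a list of rows, each an object with "claw": the closure, from 0 (fully open) to 1 (shut); "xyz": the shift along the world's x, y, z in m, a list of three; "roll": the turn about the world's z in rad. In form: [{"claw": claw, "xyz": [dx, dy, dz], "roll": roll}, ...]. A call has 1 to 8 rows; each row shifts and turns the commanded pose from where the row before left it; what a row does not reach is not made up. A row lasts 1/8 s, in which the tool goes at most 62.5 mm and 10.7 degrees, less where a joint would pass 70% of its speed; a pose out of reach is approached as far as the arm can. A call with a gripper value outside its range is refused whole. The fingers move at their own pace and stop on an object; the grip force is fixed at half the most. Time passes only in rows, so rows that do not move let the fingers close. It gives the time, the measured TCP pose, the force, the opening and the grip force at its end, in the units of the state.
- ctrl.sense(): the state, without advancing time (a new reading comes with each control period).
- ctrl.snapshot(name): name is "side" or "top"; returns a dict with "pixels" (384x512x3 uint8, red, green, blue), "depth" (384x512 float32, m along the optical axis (not along the pixel's ray), 0 where there is no reading), "K" (3x3 intrinsics, pixels), "D" ([k1, k2, p1, p2, k3] as OpenCV has them; the pictures are not rectified), "rvec" (rotation vector, rad) and "tvec" (3), from world to camera coordinates, as OpenCV has them. Camera axes: x right, y down, z forward; pixel columns grow to the right and rows downward; lengths in m; the calibration is good to about 2 mm. A picture is of the moment at which its call begins.
- ctrl.job_done(): hands the job in; it is judged then, once.
The state is a dict: "clock": time; "q": joint angles; "dq": joint speeds; "joint_torque": joint torques, N m; "ee_pos": TCP position; "eef_rot": TCP orientation; "wrist_force": force on the tool from outside, world axes, zero at the start; "wrist_torque": the same for the moment, N m; "grip_width": finger opening in m; "grip_force": force on a finger pad.
Only numpy, scipy, OpenCV 4.12 (cv2) and the standard library are available. Lean on these libraries where they do the work, as an engineer would, in place of code of your own. Each camera call takes 0.05 s, during which the arm holds its last target. There are 200 camera calls.

### The job

Stand each cast bracket that is here in the middle of its own stepped check block, with its long foot on the low floor and its short feet on the ledge so that it stands level, and press gently for a moment on its left and then its right round pad (as seen from the label end) with the fingertips to feel that it does not rock; do the largest first, then the next smaller. When all have been tested, take the hand scanner and hold it steady for two seconds, about 10 cm off and squarely, on each bracket's label in the same order and last on the job card's barcode, then lay it back flat on the middle of its rubber rest. Leave the ring gauge and the caliper where they are.

Things in the scene. Friction and masses are not known exactly. Their poses are not given: they have to be found in the camera images.
- large: large cast aluminium bracket, 128 (x) x 72 (y), 0.42 kg +-20 %; may be absent. Origin at mid length, mid width, level with the long foot's underside. Long foot at x=-52, 22 long, full width, underside z=0; two short feet at x=+52, 20 long, underside z=22; plate top z=42. On the bare bench it leans 12 deg, +x end down, origin 9 below the bench top
- large_eye (a point): centre of the large bracket's bearing eye, an upright round-topped web with flat sides in the middle of the plate, where to grip: 16 thick (bracket y -8 to 8), x -25 to 25, from the plate's top (14 below this point) to 25 above this point. At x=0, y=0, z=56 of the bracket, same axes
- large_left: left round press pad of the large bracket (its +y side), on the plate's top right above a short foot (bracket x=+52, y=+24): a rigid boss 20 across, 6 high. Origin at the centre of its underside, axes as the bracket; top at z=6
- large_right: right round press pad of the large bracket (its -y side), on the plate's top right above a short foot (bracket x=+52, y=-24): a rigid boss 20 across, 6 high. Origin at the centre of its underside, axes as the bracket; top at z=6
- large_label (a point): centre of the barcode label (34 x 24) on the large bracket, on a plate sloping at 45 deg at the long-foot end, at x=-57, y=0, z=57 of the bracket. This point's z axis points out of the label, along (-1,0,1) of the bracket
- large_seat (a point): middle of the large bracket's stepped steel check block (fixed, 110 wide along y): on the step line, at the height of the low floor, 10 above the bench. Floor reaches 97 to -x; ledge, 22 higher than the floor, 80 to +x. With the bracket's origin and axes on this point it stands level, long foot on the floor, short feet on the ledge
- medium: medium cast aluminium bracket, 112 (x) x 72 (y), 0.33 kg +-20 %; may be absent. Origin at mid length, mid width, level with the long foot's underside. Long foot at x=-44, 22 long, full width, underside z=0; two short feet at x=+44, 20 long, underside z=16; plate top z=36. On the bare bench it leans 10 deg, +x end down, origin 6 below the bench top
- medium_eye (a point): centre of the medium bracket's bearing eye, an upright round-topped web with flat sides in the middle of the plate, where to grip: 16 thick (bracket y -8 to 8), x -22 to 22, from the plate's top (14 below this point) to 22 above this point. At x=0, y=0, z=50 of the bracket, same axes
- medium_left: left round press pad of the medium bracket (its +y side), on the plate's top right above a short foot (bracket x=+44, y=+24): a rigid boss 20 across, 6 high. Origin at the centre of its underside, axes as the bracket; top at z=6
- medium_right: right round press pad of the medium bracket (its -y side), on the plate's top right above a short foot (bracket x=+44, y=-24): a rigid boss 20 across, 6 high. Origin at the centre of its underside, axes as the bracket; top at z=6
- medium_label (a point): centre of the barcode label (34 x 24) on the medium bracket, on a plate sloping at 45 deg at the long-foot end, at x=-49, y=0, z=51 of the bracket. This point's z axis points out of the label, along (-1,0,1) of the bracket
- medium_seat (a point): middle of the medium bracket's stepped steel check block (fixed, 110 wide along y): on the step line, at the height of the low floor, 10 above the bench. Floor reaches 89 to -x; ledge, 16 higher than the floor, 72 to +x. With the bracket's origin and axes on this point it stands level, long foot on the floor, short feet on the ledge
- small: small cast aluminium bracket, 96 (x) x 72 (y), 0.25 kg +-20 %; may be absent. Origin at mid length, mid width, level with the long foot's underside. Long foot at x=-36, 22 long, full width, underside z=0; two short feet at x=+36, 20 long, underside z=10; plate top z=30. On the bare bench it leans 8 deg, +x end down, origin 3 below the bench top
- small_eye (a point): centre of the small bracket's bearing eye, an upright round-topped web with flat sides in the middle of the plate, where to grip: 16 thick (bracket y -8 to 8), x -19 to 19, from the plate's top (14 below this point) to 19 above this point. At x=0, y=0, z=44 of the bracket, same axes
- small_left: left round press pad of the small bracket (its +y side), on the plate's top right above a short foot (bracket x=+36, y=+24): a rigid boss 20 across, 6 high. Origin at the centre of its underside, axes as the bracket; top at z=6
- small_right: right round press pad of the small bracket (its -y side), on the plate's top right above a short foot (bracket x=+36, y=-24): a rigid boss 20 across, 6 high. Origin at the centre of its underside, axes as the bracket; top at z=6
- small_label (a point): centre of the barcode label (34 x 24) on the small bracket, on a plate sloping at 45 deg at the long-foot end, at x=-41, y=0, z=45 of the bracket. This point's z axis points out of the label, along (-1,0,1) of the bracket
- small_seat (a point): middle of the small bracket's stepped steel check block (fixed, 110 wide along y): on the step line, at the height of the low floor, 10 above the bench. Floor reaches 81 to -x; ledge, 10 higher than the floor, 64 to +x. With the bracket's origin and axes on this point it stands level, long foot on the floor, short feet on the ledge
- card_label (a point): centre of the barcode on the job card, a white card 56 x 50 on a small black stand fixed to the bench, sloping at 45 deg; 30 above the bench. This point's z axis points out of the card, up and towards the robot's side
- scanner: hand-held code scanner, a grey bar 90 long (x = -55 to +35), 50 wide (y), 34 high, 0.16 kg, with a black slanted nose at +x reaching x = 56. Origin on the underside. Grip it across its width, e.g. at x = -15 to 0. z up when it lies flat
- window (a point): centre of the scanner's amber window on the nose, at x = 49, y = 0, z = 13 of the scanner; the point's z axis is the reading beam, which leaves at 45 degrees forward and down, along (1, 0, -1) of the scanner. It reads a label about 100 ahead of the window (50 to 150) that it faces squarely
- rest_top (a point): middle of the top of the scanner's rest, a flat black rubber mat 150 (x) x 100 x 6 fixed to the bench; the point lies 6 above the bench
- ring_gauge: steel ring gauge, 60 across, 16 high, lying at the back: bystander; origin at the centre of its underside
- caliper: digital caliper, 235 long, lying at the left: bystander; origin at the centre of its underside
Things that resemble listed ones, but are neither listed nor needed, are in the scene too. Of the things shaped like the part that bears card_label, the black one is meant.

How it is judged:
By the outcome, as a careful person would: the job done as asked, in the order asked, and still so for the second after the job is handed in, with the robot touching nothing.
Of large, medium, small only 2 to 3 are there at a start; the rules pass over those that are not, and their reading is None.
At some moment in a run one of large, medium, small, scanner may be knocked a few centimetres aside while the robot is not near it.
It also fails if it takes over 210 s, if anything falls off the work surface, if the arm or the gripper's body presses on something with over 40 N, if the wrist force passes 120 N, or if a joint passes its speed limit or range.

## Working session

There is one attempt and no reset: what is moved stays moved. The work goes in short steps, Python scripts to look and compute and a tool call to move; the robot and the scene stay as the last step left them, time stands still between calls to the robot, and variables do not carry over. Pictures are saved under pics/ and viewed, at most 16 in all, crops included, and the job is handed in when it is done.

Besides the shell and the picture viewer there is one more tool, called after "Call:" by a JSON object that holds its "op" and its "data", one argument or row to a line. apply_moves: Moves the arm, as the interface text tells. Its arguments: {"type":"object","properties":{"rows":{"type":"array"}},"required":["rows"]}

```bash
ls; mkdir -p pics
python3 - <<'E'
from cell import ctrl
import cv2,numpy as np
for n in ("top","side"):
    s=ctrl.snapshot(n); np.savez(f"{n}.npz",**s)
    cv2.imwrite(f"pics/{n}0.png",cv2.resize(s["pixels"][:,:,::-1],(800,600),interpolation=cv2.INTER_CUBIC))
    R=cv2.Rodrigues(s["rvec"])[0]; print(n,s["K"].round(1).tolist(),s["D"],(-R.T@s["tvec"].ravel()).round(3),R.round(2).tolist())
print(ctrl.sense(),ctrl.hold_point_z)
E
```

```text
pics
top [[392.3, 0.0, 254.4], [0.0, 392.3, 191.6], [0.0, 0.0, 1.0]] [-0.09160351  0.          0.          0.          0.        ] [ 0.333 -0.008  1.562] [[0.02, -1.0, 0.01], [-0.99, -0.02, -0.17], [0.17, -0.0, -0.99]]
side [[475.5, 0.0, 245.4], [0.0, 475.5, 190.2], [0.0, 0.0, 1.0]] [0.04916999 0.         0.         0.         0.        ] [ 0.324 -1.206  1.052] [[0.98, -0.2, -0.0], [-0.13, -0.62, -0.78], [0.15, 0.76, -0.63]]
{'clock': 0.1, 'q': array([-1.10899843e+00,  2.41340380e-01,  3.87274389e-03,  1.33518531e+00,
       -1.26485599e-05,  1.57082193e+00]), 'dq': array([-1.53583642e-03, -2.37404962e-03,  5.25496321e-03,  1.06773507e-03,
       -1.13248703e-03, -6.03537786e-05]), 'joint_torque': array([ 4.02042324e-04, -3.73138976e+01,  2.53009772e+01,  1.08371905e-02,
       -3.30485591e-05, -9.38028364e-06]), 'ee_pos': array([ 0.22252934, -0.44713301,  0.23050586]), 'eef_rot': array([-3.13973603e+00,  1.26960662e-05,  4.61772326e-01]), 'wrist_force': array([-0.08853545, -0.89894701, -0.30046544]), 'wrist_torque': array([ 0.03687078,  0.04408167, -0.00353921]), 'grip_force': 0.0, 'grip_width': 0.08544362990453148} 0.0187
```

View pics/top0.png

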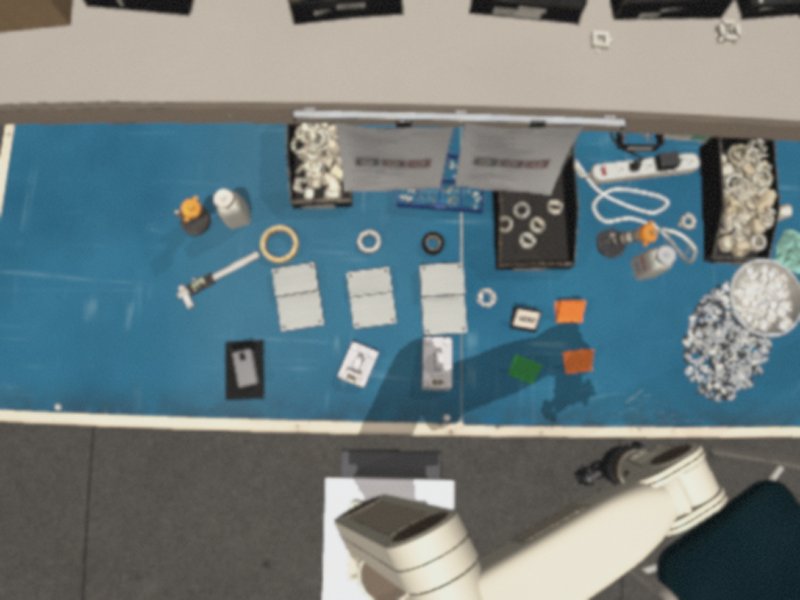

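View pics/side0.png

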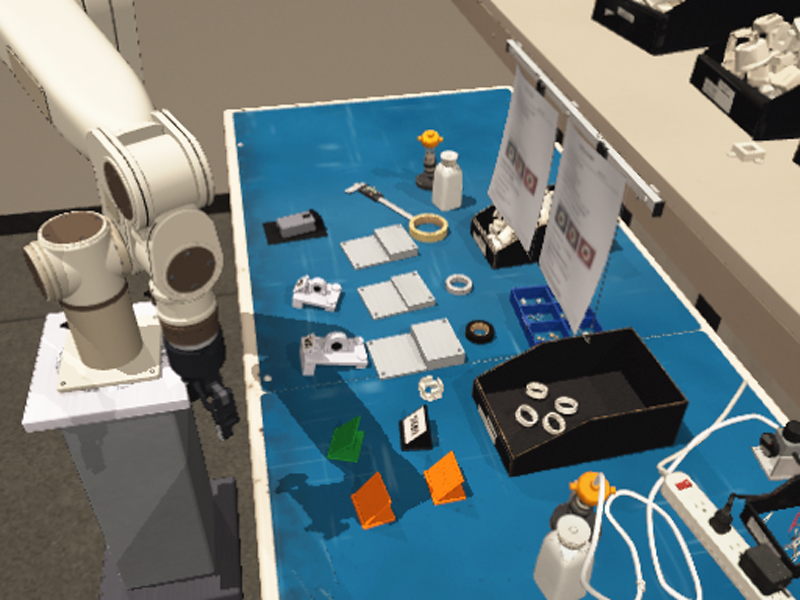

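The top picture shows three stepped blocks at (298,296), (372,297), (443,298). There are two brackets, at (358,364) and (437,362), and the scanner on its rest at (245,368). The card candidates are black (525,318), orange (570,310) and (578,361), and green (524,369). Only the black one carries a barcode. Next I'll measure with depth.

```bash
cat > h.py <<'E'
import numpy as np,cv2
from cell import ctrl
def cloud(s):
    d=s["depth"]; v,u=np.nonzero(d>0)
    n=cv2.undistortPoints(np.stack([u,v],1).astype(np.float64)[:,None],s["K"],s["D"])[:,0]
    z=d[v,u]; P=np.c_[n*z[:,None],z]; R=cv2.Rodrigues(s["rvec"])[0]
    W=(P-s["tvec"].ravel())@R
    return W,s["pixels"][v,u],u,v
def ortho(s,x0,x1,y0,y1,res=0.001,zmax=.15):
    "height and colour maps seen from above: rows = -x, cols = -y"
    W,c,u,v=cloud(s); m=(W[:,0]>x0)&(W[:,0]<x1)&(W[:,1]>y0)&(W[:,1]<y1)&(W[:,2]<zmax)
    W,c=W[m],c[m]
    from scipy.interpolate import griddata
    gx,gy=np.meshgrid(np.arange(x1,x0,-res),np.arange(y1,y0,-res),indexing="ij")
    f=lambda q:griddata(W[:,:2],q,(gx,gy),method="nearest")
    return f(W[:,2]),np.stack([f(c[:,i]) for i in (2,1,0)],-1)
E
python3 - <<'E'
from h import *
for n in ("top","side"):
    s=dict(np.load(n+".npz")); H,C=ortho(s,.1,.6,-.4,.4)
    W=cloud(s)[0]; m=(abs(W[:,0]-.3)<.15)&(abs(W[:,1])<.3)&(abs(W[:,2])<.02); print(n,np.median(W[m,2]))
    hm=cv2.applyColorMap(np.clip(H*1000*3+20,0,255).astype(np.uint8),cv2.COLORMAP_JET)
    cv2.imwrite(f"pics/o_{n}.png",np.vstack([hm[60:360],C[60:360]]) if 0 else np.vstack([C[:300],hm[:300]]) if 0 else np.vstack([C[100:400],hm[100:400]]))
    for (nm,px,py) in [("a",298,296),("b",372,297),("c",443,298),("m",358,364),("l",437,362),("scan",245,368),("card",525,318)]:
        if n=="top":
            u,v=int(px*.64),int(py*.64); d=s["depth"][v,u]
            p=cv2.undistortPoints(np.array([[[u,v]]],float),s["K"],s["D"])[0,0]
            print(nm,(cv2.Rodrigues(s["rvec"])[0].T@(np.array([*p,1])*d-s["tvec"].ravel())).round(3))
E
```

```text
top 0.000953133698024592
a [0.606 0.248 0.004]
b [0.605 0.054 0.008]
c [ 0.609 -0.127  0.008]
m [0.433 0.082 0.058]
l [ 0.439 -0.108  0.069]
scan [0.416 0.368 0.037]
card [ 0.557 -0.337  0.028]
side 0.0016910729037838664[ WARN:0@1.342] global loadsave.cpp:1063 imwrite_ Unsupported depth image for selected encoder is fallbacked to CV_8U.
```

Run:
```python
from h import *
for n in ("top","side"):
    s=dict(np.load(n+".npz")); H,C=ortho(s,.3,.7,-.38,.42)
    np.save(f"H_{n}.npy",H)
    hm=cv2.applyColorMap(np.clip(H*1000*3+20,0,255).astype(np.uint8),cv2.COLORMAP_JET)
    C=C.astype(np.uint8)
    if n=="side": cv2.imwrite("pics/o.png",np.vstack([C[50:350],hm[50:350]]))
    W=cloud(s)[0]
    for nm,x0,x1,y0,y1 in [("a",.5,.7,.17,.33),("b",.5,.7,-.01,.13),("c",.5,.7,-.2,-.06)]:
        m=(W[:,0]>x0)&(W[:,0]<x1)&(W[:,1]>y0)&(W[:,1]<y1)&(W[:,2]>.005)&(W[:,2]<.06)
        print(n,nm,np.histogram(W[m,2],bins=np.arange(.0,.05,.003))[0])
        for lo,hi in ((.006,.0145),(.0145,.04)):
            k=m&(W[:,2]>lo)&(W[:,2]<hi)
            print("  ",np.median(W[k],0).round(4),[np.array(a).round(4).tolist() for a in cv2.minAreaRect(W[k,:2].astype(np.float32))[:2]],cv2.minAreaRect(W[k,:2].astype(np.float32))[2])
```

```text
top a [  0  93 251 213 113  53  44 110 169 128  53   7   0   0   0   0]
   [0.5694 0.2392 0.0094] [[0.6003, 0.2499], [0.159, 0.1992]] 89.66481018066406
   [0.6427 0.2532 0.0251] [[0.6151, 0.2481], [0.1854, 0.1108]] 10.060646057128906
top b [  0  63 231 204 150 130 144 104  42   9   0   0   0   0   0   0]
   [0.5767 0.0541 0.0097] [[0.6002, 0.06], [0.1993, 0.1393]] 0.026327118277549744
   [0.6403 0.0625 0.0197] [[0.6044, 0.0563], [0.1453, 0.1091]] 9.40500259399414
top c [  0  67 229 221 108  55  11  14  40 141 168 151  46   9   0   0]
   [ 0.5647 -0.1309  0.0096] [[0.6001, -0.1307], [0.1384, 0.198]] 89.20401763916016
   [ 0.6447 -0.1249  0.0309] [[0.5973, -0.1275], [0.1924, 0.1131]] 5.149415493011475
side a [  0  48 183 190  92  26  28  95 140  81  17   1   0   0   0   0]
   [0.5758 0.2291 0.0096] [[0.6008, 0.2498], [0.1586, 0.1975]] 89.77601623535156
   [0.6478 0.2437 0.0251] [[0.6175, 0.2457], [0.1801, 0.1209]] 7.400329113006592
side b [  0  53 211 234  88 114 177  82  16   0   0   0   0   0   0   0]
   [0.5763 0.0432 0.0096] [[0.6038, 0.0578], [0.1389, 0.1919]] 88.00196075439453
   [0.6441 0.0556 0.0192] [[0.6108, 0.0551], [0.1385, 0.1214]] 8.881746292114258
side c [  0  56 287 360 146  33  30  34  51 135 274 163  21   1   0   0]
   [ 0.5697 -0.1408  0.0098] [[0.5982, -0.1298], [0.1378, 0.1934]] 89.8841552734375
   [ 0.6493 -0.1341  0.031 ] [[0.5974, -0.1297], [0.194, 0.1189]] 5.000611305236816
```

View pics/o.png

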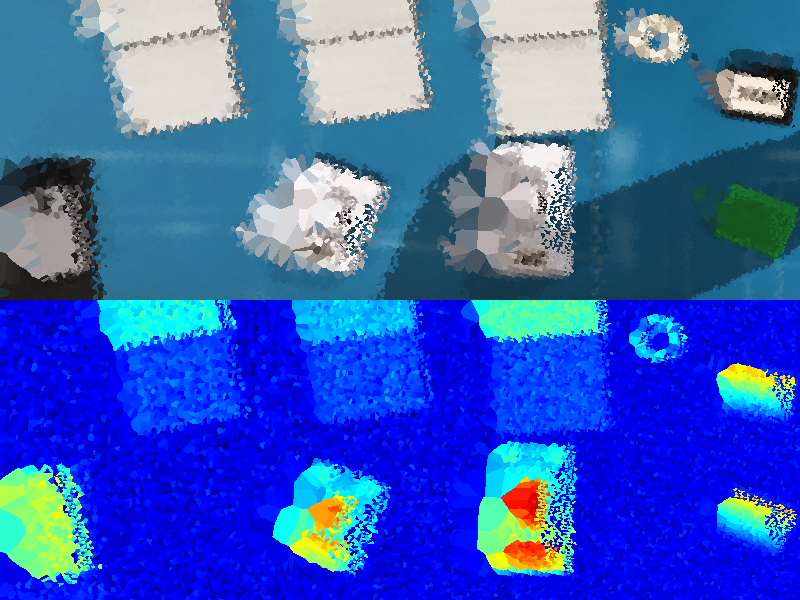

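```bash
cat >> h.py <<'E'
from scipy.optimize import least_squares
from scipy.spatial.transform import Rotation as Ro
def box(P,c,h):
    q=abs(P-np.array(c)/1000)-np.array(h)/1000
    return np.linalg.norm(np.maximum(q,0),axis=1)+np.minimum(q.max(1),0)
def bb(P,x0,x1,y0,y1,z0,z1): return box(P,((x0+x1)/2,(y0+y1)/2,(z0+z1)/2),((x1-x0)/2,(y1-y0)/2,(z1-z0)/2))
BR=dict(large=(64,52,22,25,12,-9),medium=(56,44,16,22,10,-6),small=(48,36,10,19,8,-3))
def bracket(n):
    L,f,s,r,_,_=BR[n]; t=s+20
    def sdf(P):
        d=[bb(P,-f-11,-f+11,-36,36,0,t),bb(P,-L,L,-36,36,t-12,t)]
        for y in (24,-24): d+=[bb(P,f-10,f+10,y-10,y+10,s,t),bb(P,f-9,f+9,y-9,y+9,t,t+6)]
        d+=[bb(P,-r,r,-8,8,t,t+14)]
        rr=np.hypot(P[:,0],P[:,2]-(t+14)/1000)-r/1000; q=np.c_[rr,abs(P[:,1])-.008]
        d+=[np.linalg.norm(np.maximum(q,0),axis=1)+np.minimum(q.max(1),0)]
        Q=(P-np.array([-f-5,0,t+15])/1000)@Ro.from_euler("y",-45,degrees=True).as_matrix()
        d+=[bb(Q,-14,14,-19,19,-5,0)]
        return np.min(d,0)
    return sdf
def block(n):
    L,f,s,*_=BR[n]; a={22:(97,80),16:(89,72),10:(81,64)}[s]
    return lambda P: np.minimum(bb(P,-a[0],a[1],-55,55,-10,0),bb(P,0,a[1],-55,55,-10,s))
def scanner(P): return np.minimum(bb(P,-55,35,-25,25,0,34),bb(P,35,50,-20,20,4,24))
def fit(Ws,sdf,p0,pitch=0,z=0,rad=.13,bench=0.001,fitz=False):
    W=np.vstack([w[(np.hypot(w[:,0]-p0[0],w[:,1]-p0[1])<rad)&(w[:,2]>-.01)&(w[:,2]<.12)] for w in Ws])
    def res(p):
        R=Ro.from_euler("yz",[pitch,p[2]])
        return np.minimum(sdf(R.inv().apply(W-np.array([p[0],p[1],z+bench]))),W[:,2]-bench)
    best=None
    for dy in (0,.15,-.15):
        r=least_squares(res,[p0[0],p0[1],p0[2]+dy],loss="soft_l1",f_scale=.002,x_scale=[.01,.01,.1],diff_step=1e-3)
        if best is None or r.cost<best.cost: best=r
    return best.x, best.cost/len(W)*1e6
E
python3 - <<'E'
from h import *
T,S=[cloud(dict(np.load(n+".npz")))[0] for n in ("top","side")]
for n,p in (("medium",(.6,.245,.14)),("small",(.6,.056,.12)),("large",(.6,-.127,.05))):
    for nm,w in (("both",[T,S]),("top",[T]),("side",[S])):
        x,c=fit(w,block(n),p,z=.010,rad=.1); print("block",n,nm,x.round(4),round(c,3))
for n,p in (("large",(.43,-.11,.03)),("medium",(.43,.09,-.35)),("small",(.43,.09,-.35)),):
    for nm,w in (("both",[T,S]),("top",[T]),("side",[S])):
        x,c=fit(w,bracket(n),p,np.radians(BR[n][4]),BR[n][5]/1000,rad=.09); print(n,nm,x.round(4),round(c,3))
for nm,w in (("both",[T,S]),("top",[T]),("side",[S])):
    x,c=fit(w,scanner,(.42,.37,.1),z=.006,rad=.09,bench=.001); print("scan",nm,x.round(4),round(c,3))
W=np.vstack([T,S]); m=(W[:,2]>.15)&(W[:,1]>-.5)&(W[:,1]<.45)&(W[:,0]>.45)&(W[:,2]<.6); print("overhead min x",np.percentile(W[m,0],[1,10,50]),np.percentile(W[m,2],[1,50]))
E
```

```text
block medium both [0.6125 0.2455 0.1921] 2.753
block medium top [0.6119 0.2458 0.1896] 3.155
block medium side [0.6131 0.2453 0.1937] 2.163
block small both [0.6139 0.0564 0.1617] 2.613
block small top [0.6119 0.0545 0.1358] 3.076
block small side [0.6144 0.0565 0.1616] 2.05
block large both [ 0.6132 -0.1281  0.0908] 2.881
block large top [ 0.6118 -0.1262  0.0484] 3.32
block large side [ 0.614  -0.1278  0.0842] 2.474
large both [ 0.4345 -0.1137 -0.026 ] 2.424
large top [ 0.4333 -0.1121  0.0141] 3.017
large side [ 0.4356 -0.1138 -0.0235] 1.85
medium both [ 0.4382  0.0829 -0.3611] 2.99
medium top [ 0.4375  0.0834 -0.3613] 3.337
medium side [ 0.4398  0.082  -0.3674] 2.529
small both [ 0.4299  0.0858 -0.3727] 2.65
small top [ 0.429   0.0871 -0.3741] 3.04
small side [ 0.4312  0.0849 -0.3623] 2.129
scan both [0.4288 0.3678 0.2339] 3.808
scan top [0.4277 0.3688 0.2554] 4.037
scan side [0.4293 0.3678 0.2331] 3.404
overhead min x [0.82811122 0.84157395 0.91610017] [0.22419945 0.53857324]
```

```bash
cat >> h.py <<'E'
def proj(s,P): return cv2.projectPoints(np.asarray(P,float),s["rvec"],s["tvec"],s["K"],s["D"])[0][:,0]
def rect(x0,x1,y0,y1,z): return np.array([[x0,y0,z],[x1,y0,z],[x1,y1,z],[x0,y1,z],[x0,y0,z]])/1000
def outl(n,kind):
    L,f,s,r,*_=BR.get(n,(0,)*6); t=s+20
    if kind=="block":
        a={22:(97,80),16:(89,72),10:(81,64)}[s]; return [rect(-a[0],0,-55,55,0),rect(0,a[1],-55,55,s)]
    if kind=="br":
        th=np.linspace(0,np.pi,15); e=[np.c_[r*np.cos(th),0*th+y,t+14+r*np.sin(th)]/1000 for y in(-8,8)]
        c=np.linspace(0,2*np.pi,13)
        return [rect(-L,L,-36,36,t)]+e+[np.c_[f+10*np.cos(c),y+10*np.sin(c),0*c+t+6]/1000 for y in(-24,24)]+[np.array([[-f-5-12/1.414,y,t+15-12/1.414] if k<2 else [-f-5+12/1.414,y,t+15+12/1.414] for k,y in enumerate((-17,17,17,-17,-17)) ])[[0,1,2,3,0]]/1000]
    return [rect(-55,35,-25,25,34),np.array([[49,0,13],[56,0,13]])/1000]
def draw(s,items,k,crop):
    u0,u1,v0,v1=crop; I=cv2.resize(s["pixels"][v0:v1,u0:u1,::-1],None,fx=k,fy=k,interpolation=cv2.INTER_CUBIC)
    for (n,kind,p,pitch,z,col) in items:
        R=Ro.from_euler("yz",[pitch,p[2]])
        for o in outl(n,kind):
            q=(proj(s,R.apply(o)+[p[0],p[1],z])-[u0,v0]+.5)*k-.5
            cv2.polylines(I,[np.round(q*8).astype(np.int32)],False,col,1,cv2.LINE_AA,3)
    return I
E
python3 - <<'E'
from h import *
t,s=[dict(np.load(n+".npz")) for n in ("top","side")]
G,R_=(0,200,0),(0,0,255)
it=[("medium","block",(.6125,.2455,.192),0,.01,R_),("small","block",(.614,.0564,.1617),0,.01,R_),("large","block",(.6132,-.128,.0908),0,.01,R_),
("large","br",(.4345,-.1137,-.02),np.radians(12),-.009,G),("small","br",(.43,.0858,-.37),np.radians(8),-.003,G),("sc","sc",(.4288,.3678,.234),0,.006,R_)]
cv2.imwrite("pics/ov.png",draw(s,it,5,(160,300,135,250)))
cv2.imwrite("pics/ovt.png",draw(t,it,4.4,(130,310,155,265)))
E
```

```text
(no output)
```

View pics/ov.png

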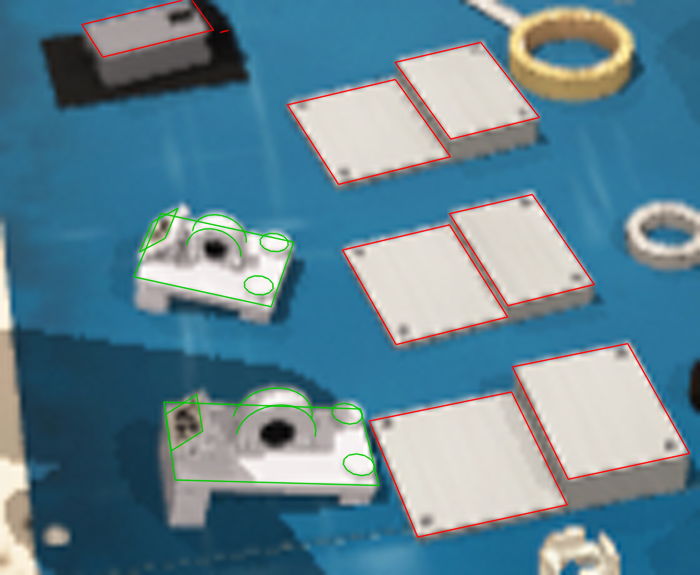

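View pics/ovt.png

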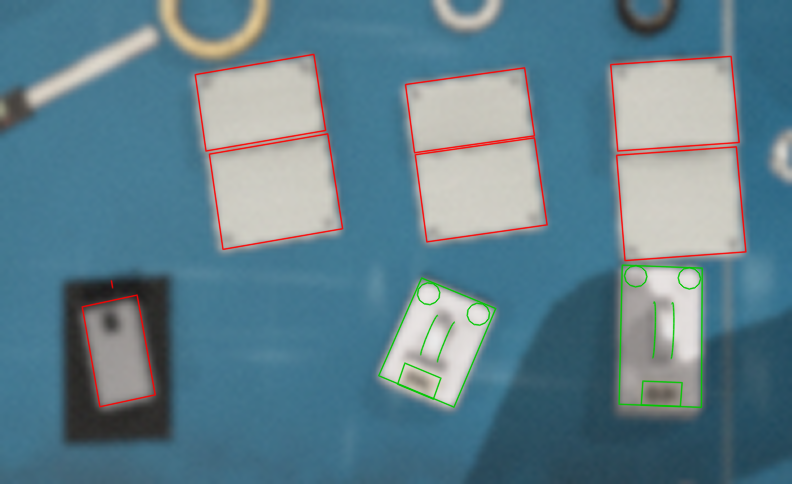

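Run:
```python
from h import *
t,s=[dict(np.load(n+".npz")) for n in ("top","side")]
A=[cloud(t),cloud(s)]
W=np.vstack([a[0] for a in A]); C=np.vstack([a[1] for a in A]).astype(int)
m=(abs(W[:,0]-.555)<.06)&(abs(W[:,1]+.335)<.05)&(W[:,2]>.012)&(W[:,2]<.07)&(C.min(1)>110)&(np.ptp(C,axis=1)<70)
P=W[m]; c=np.median(P,0)
for i in range(3): 
    u,sv,vt=np.linalg.svd(P-P.mean(0)); n=vt[2]*np.sign(vt[2,2]); k=abs((P-P.mean(0))@n)<.004; P=P[k]
print("card white",len(P),P.mean(0).round(4),((P.max(0)+P.min(0))/2).round(4),"n",n.round(3),"yaw",np.arctan2(-n[1],-n[0]))
def card(Q):
    R=(Q-np.array([0,0,.03]))@Ro.from_euler("y",-45,degrees=True).as_matrix()
    return bb(R,-25,25,-28,28,-3,0)
T,S=A[0][0],A[1][0]
for nm,w in (("both",[T,S]),("top",[T]),("side",[S])):
    for th in (-.15,):
        x,cc=fit([q[q[:,2]>.014] for q in w],card,(P.mean(0)[0],P.mean(0)[1],th),rad=.045,bench=.001); print(nm,x.round(4),cc)
# mat
px,cl=t["pixels"].astype(int),0
Wt,Ct,u,v=A[0]; k=(Ct.max(1)<75)&(np.hypot(Wt[:,0]-.43,Wt[:,1]-.37)<.11)&(Wt[:,2]<.05)
M=np.zeros((384,512),np.uint8); M[v[k],u[k]]=1
ws=Wt[k]; print("mat",[(np.array(q)).round(4) for q in cv2.minAreaRect(ws[:,:2].astype(np.float32))], np.percentile(ws[:,:2],[1,99],axis=0).round(3))
def matf(p):  # dark+scanner rectangle contrast in the picture
    return 0
o=rect(-28,28,-25,25,0)@Ro.from_euler("y",-45,degrees=True).as_matrix().T if 0 else None
I=cv2.resize(s["pixels"][230:340,195:305,::-1],None,fx=5,fy=5,interpolation=cv2.INTER_CUBIC)
x,_=fit([T[T[:,2]>.014],S[S[:,2]>.014]],card,(P.mean(0)[0],P.mean(0)[1],-.15),rad=.045)
o=Ro.from_euler("yz",[-np.pi/4,x[2]]).apply(rect(-25,25,-28,28,0)+0)+[x[0],x[1],.031]
cv2.polylines(I,[np.int32(((proj(s,o)-[195,230]+.5)*5))],False,(0,0,255),1,cv2.LINE_AA)
J=cv2.resize(t["pixels"][210:265,135:180,::-1],None,fx=10,fy=10,interpolation=cv2.INTER_CUBIC)[:550]
cv2.imwrite("pics/card.png",np.hstack([I[:550],J])[:, :800])
```

```text
card white 340 [ 0.5553 -0.3386  0.0307] [ 0.5537 -0.3382  0.0316] n [-0.697  0.116  0.708] yaw -0.16451264061319784
both [ 0.5546 -0.3405 -0.1366] 1.8362350738610929
top [ 0.5542 -0.3376 -0.1486] 1.94854084231066
side [ 0.5552 -0.3413 -0.1561] 1.5833418409699411
mat [array([0.4131, 0.3751]), array([0.1449, 0.0954]), np.float64(4.562)] [[0.342 0.326]
 [0.486 0.422]]
```

View pics/card.png

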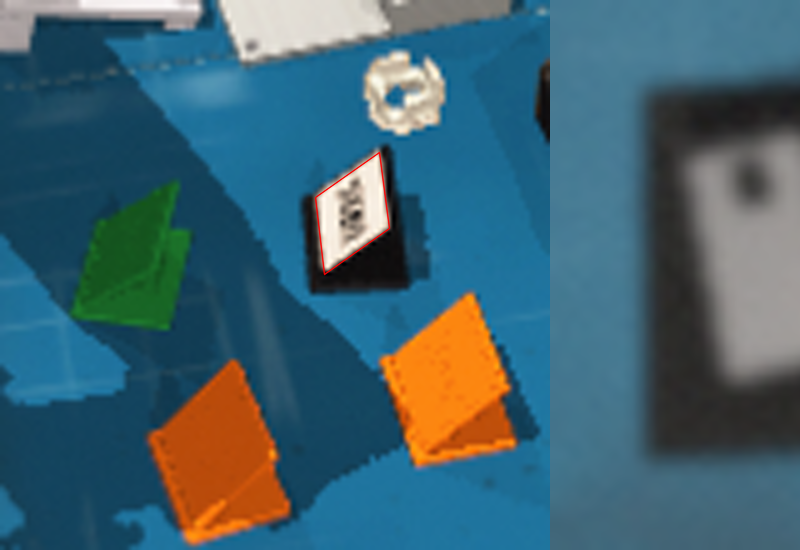

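The black stand at (355,215) in the crop, with its white barcode card, is the one meant; the green one (130,260) and the two orange ones (215,455), (450,385) are look-alikes. The brackets present are large and small, because the small model fits better than the medium one. Now moving to the large bracket.

Call:
{"op": "apply_moves", "data": {
  "rows": [
    {"claw": 0, "xyz": [0.015, 0.0222, 0], "roll": 0.177},
    {"claw": 0, "xyz": [0.015, 0.0222, 0], "roll": 0.177},
    {"claw": 0, "xyz": [0.015, 0.0222, 0], "roll": 0.177},
    {"claw": 0, "xyz": [0.015, 0.0222, 0], "roll": 0.177},
    {"claw": 0, "xyz": [0.015, 0.0222, 0], "roll": 0.177},
    {"claw": 0, "xyz": [0.015, 0.0222, 0], "roll": 0.177},
    {"claw": 0, "xyz": [0.015, 0.0222, 0], "roll": 0.177},
    {"claw": 0, "xyz": [0.015, 0.0222, 0], "roll": 0.177}
  ]
}}

```text
clock: 1.1
ee_pos: [0.3429, -0.2691, 0.2309]
eef_rot: [-3.141, -0.001, 1.884]
wrist_force: [0.3, -0.6, 0.6]
grip_width: 0.0856
grip_force: 0.0
```

Call:
{"op": "apply_moves", "data": {
  "rows": [
    {"claw": 0, "xyz": [0.015, 0.0222, -0.01], "roll": 0.177},
    {"claw": 0, "xyz": [0.015, 0.0222, -0.01], "roll": 0.177},
    {"claw": 0, "xyz": [0.015, 0.0222, -0.02], "roll": 0.177},
    {"claw": 0, "xyz": [0.015, 0.0222, -0.02], "roll": 0.177},
    {"claw": 0, "xyz": [0.015, 0.0222, -0.02], "roll": 0.177},
    {"claw": 0, "xyz": [0.015, 0.0222, -0.02], "roll": 0.177},
    {"claw": 0, "xyz": [0.0155, 0.0222, -0.02], "roll": 0.177},
    {"claw": 0, "xyz": [0, 0, 0], "roll": 0}
  ]
}}

```text
clock: 2.1
ee_pos: [0.4473, -0.1131, 0.1095]
eef_rot: [3.141, -0.004, 3.119]
wrist_force: [-0.0, -0.3, 0.5]
grip_width: 0.0858
grip_force: 0.0
```

Run:
```python
from h import *
print(ctrl.sense()["ee_pos"],ctrl.sense()["eef_rot"],ctrl.sense()["q"].round(2))
s=ctrl.snapshot("side")
cv2.imwrite("pics/s1.png",draw(s,[("large","br",(.4345,-.1137,-.02),np.radians(12),-.009,(0,200,0))],6,(170,280,150,245)))
```

```text
[ 0.44733811 -0.1131024   0.10948328] [ 3.14057617 -0.00407426  3.11892174] [-0.25  0.26 -0.3   1.01  0.   -0.23]
```

View pics/s1.png

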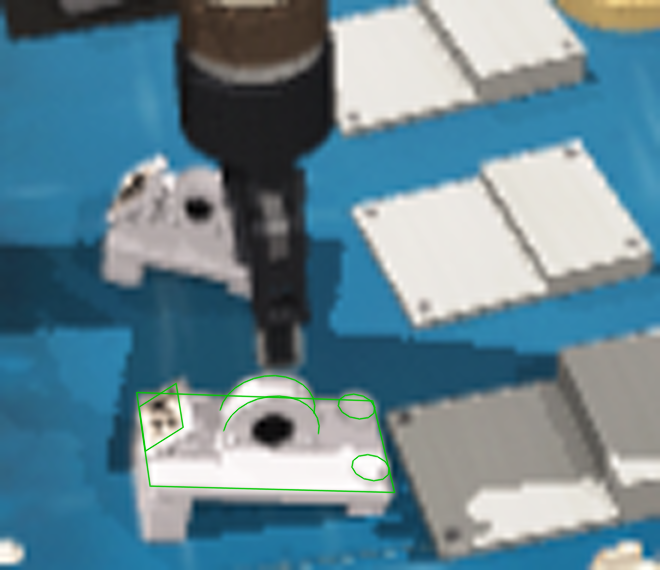

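The tool stands over the eye: the fingertip at (278,345) and the eye at (272,425). Descend and grip.

Call:
{"op": "apply_moves", "data": {
  "rows": [
    {"claw": 0, "xyz": [0, -0.001, -0.025], "roll": 0},
    {"claw": 0, "xyz": [0, 0, -0.025], "roll": 0},
    {"claw": 0, "xyz": [0, 0, -0.0125], "roll": 0},
    {"claw": 0, "xyz": [0, 0, -0.008], "roll": 0},
    {"claw": 0.5, "xyz": [0, 0, 0], "roll": 0},
    {"claw": 0.9, "xyz": [0, 0, 0], "roll": 0},
    {"claw": 1, "xyz": [0, 0, 0], "roll": 0},
    {"claw": 1, "xyz": [0, 0, 0], "roll": 0}
  ]
}}

```text
clock: 3.15
ee_pos: [0.4488, -0.1154, 0.0413]
eef_rot: [3.141, 0.001, 3.117]
wrist_force: [-1.2, -0.7, 2.4]
grip_width: 0.0149
grip_force: 59.5
```

Call:
{"op": "apply_moves", "data": {
  "rows": [
    {"claw": 1, "xyz": [0, 0, 0.01], "roll": 0},
    {"claw": 1, "xyz": [0, 0, 0.03], "roll": 0},
    {"claw": 1, "xyz": [0, 0, 0.03], "roll": 0},
    {"claw": 1, "xyz": [0.02, 0, 0.02], "roll": 0.025},
    {"claw": 1, "xyz": [0.03, -0.003, 0.01], "roll": 0.03},
    {"claw": 1, "xyz": [0.03, -0.003, 0], "roll": 0.03},
    {"claw": 1, "xyz": [0.03, -0.003, 0], "roll": 0.025},
    {"claw": 1, "xyz": [0, 0, 0], "roll": 0}
  ]
}}

```text
clock: 4.15
ee_pos: [0.5597, -0.1247, 0.1403]
eef_rot: [-3.141, 0.0, -3.056]
wrist_force: [-1.1, -0.2, -3.7]
grip_width: 0.0151
grip_force: 59.1
```

```bash
cat >> h.py <<'E'
def held(n,p0,rad=.08,zmin=.05,Ws=None):
    "free fit of x,y,z,pitch,yaw of a held bracket from both cameras; points below the tool only"
    sn=ctrl.snapshot("side"); tp=ctrl.snapshot("top")
    e=ctrl.sense()["ee_pos"]
    W=np.vstack([cloud(q)[0] for q in (sn,tp)])
    W=W[(np.hypot(W[:,0]-p0[0],W[:,1]-p0[1])<rad)&(W[:,2]>zmin)&(W[:,2]<e[2]+.01)]
    # leave out the fingers
    Rt=Ro.from_euler("z",p0[4]).inv().apply(W-e); W=W[~((abs(Rt[:,0])<.016)&(abs(Rt[:,1])<.06)&(Rt[:,2]>-.002))]
    f=bracket(n)
    res=lambda p: f(Ro.from_euler("yz",[p[3],p[4]]).inv().apply(W-p[:3]))
    r=least_squares(res,p0,loss="soft_l1",f_scale=.002,x_scale=[.01,.01,.01,.1,.1],diff_step=1e-3)
    return r.x,r.cost/len(W)*1e6,len(W),sn,tp
E
python3 - <<'E'
from h import *
st=ctrl.sense(); e=st["ee_pos"]; print(e,st["eef_rot"],st["wrist_force"])
for a in (0,.1,.2,.3):
    zz=e[2]+.019-.067*np.cos(a)
    x,c,n,sn,tp=held("large",[e[0]-.067*np.sin(a),e[1],zz,a,.085],zmin=e[2]-.06); print(x.round(4),round(c,2),n)
cv2.imwrite("pics/s2.png",draw(sn,[("large","br",(x[0],x[1],x[4]),x[3],x[2],(0,200,0))],6,(190,300,110,210)))
E
```

```text
[ 0.55972502 -0.12471508  0.14028198] [-3.14146351e+00  1.18471157e-04 -3.05593856e+00] [-1.07112689 -0.20153764 -3.66652619]
[ 0.5466 -0.1268  0.0902  0.2143  0.0807] 1.21 678
[ 0.544  -0.1257  0.09    0.209   0.0871] 1.16 686
[ 0.5435 -0.1262  0.0904  0.2143  0.0869] 1.14 685
[ 0.5445 -0.1264  0.0906  0.2086  0.0811] 1.19 689
```

View pics/s2.png

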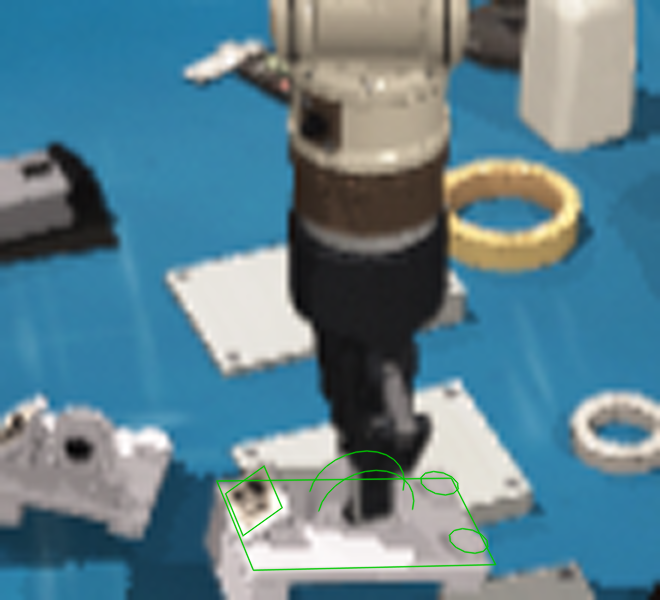

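The fit in hand matches the picture: label at (250,500), plate outline on the body. The 12° lean is kept, so I'll lower until the short feet meet the ledge and let the bracket level by pressing slowly.

Call:
{"op": "apply_moves", "data": {
  "rows": [
    {"claw": 1, "xyz": [0.03, -0.0018, 0], "roll": 0},
    {"claw": 1, "xyz": [0.0245, -0.0015, 0], "roll": 0},
    {"claw": 1, "xyz": [0, 0, -0.025], "roll": 0},
    {"claw": 1, "xyz": [0, 0, -0.025], "roll": 0},
    {"claw": 1, "xyz": [0, 0, -0.01], "roll": 0},
    {"claw": 1, "xyz": [0, 0, -0.004], "roll": 0},
    {"claw": 1, "xyz": [0, 0, -0.003], "roll": 0},
    {"claw": 1, "xyz": [0, 0, 0], "roll": 0}
  ]
}}

```text
clock: 5.55
ee_pos: [0.6133, -0.128, 0.0746]
eef_rot: [-3.141, 0.001, -3.056]
wrist_force: [0.1, 0.2, -3.8]
grip_width: 0.0151
grip_force: 58.9
```

Call:
{"op": "apply_moves", "data": {
  "rows": [
    {"claw": 1, "xyz": [0, 0, -0.002], "roll": 0},
    {"claw": 1, "xyz": [0, 0, -0.002], "roll": 0},
    {"claw": 1, "xyz": [0, 0, -0.002], "roll": 0},
    {"claw": 1, "xyz": [0, 0, 0], "roll": 0}
  ]
}}

```text
clock: 6.05
ee_pos: [0.6132, -0.1281, 0.0726]
eef_rot: [-3.14, 0.003, -3.056]
wrist_force: [-9.8, 0.9, 16.7]
grip_width: 0.0153
grip_force: 62.1
```

Call:
{"op": "apply_moves", "data": {
  "rows": [
    {"claw": 1, "xyz": [0, 0, -0.002], "roll": 0},
    {"claw": 1, "xyz": [0, 0, -0.002], "roll": 0},
    {"claw": 1, "xyz": [0, 0, 0], "roll": 0}
  ]
}}

```text
clock: 6.42
ee_pos: [0.611, -0.1283, 0.0698]
eef_rot: [-3.141, -0.0, -3.057]
wrist_force: [-17.7, 0.9, 24.7]
grip_width: 0.0149
grip_force: 64.2
```

Call:
{"op": "apply_moves", "data": {
  "rows": [
    {"claw": 1, "xyz": [0.001, 0, -0.002], "roll": 0},
    {"claw": 1, "xyz": [0.001, 0, -0.002], "roll": 0},
    {"claw": 1, "xyz": [0, 0, 0], "roll": 0}
  ]
}}

```text
clock: 6.8
ee_pos: [0.6124, -0.1288, 0.0657]
eef_rot: [-3.14, -0.001, -3.057]
wrist_force: [-18.0, 0.1, 26.2]
grip_width: 0.0153
grip_force: 65.4
```

Rotating as hoped; continue.

Call:
{"op": "apply_moves", "data": {
  "rows": [
    {"claw": 1, "xyz": [0.0005, 0, -0.002], "roll": 0},
    {"claw": 1, "xyz": [0.0005, 0, -0.002], "roll": 0},
    {"claw": 1, "xyz": [0, 0, 0], "roll": 0}
  ]
}}

```text
clock: 7.18
ee_pos: [0.6139, -0.129, 0.0608]
eef_rot: [-3.14, -0.001, -3.057]
wrist_force: [-15.7, -1.3, 20.9]
grip_width: 0.0154
grip_force: 65.6
```

Run:
```python
from h import *
st=ctrl.sense(); e=st["ee_pos"]; print(e,st["wrist_force"],st["clock"])
for a in (0,.1):
    x,c,n,sn,tp=held("large",[.612,-.128,.01,a,.085],zmin=.038); print(x.round(4),round(c,2),n)
```

```text
[ 0.61386135 -0.12904332  0.06078731] [-15.73418869  -1.28488249  20.91410774] 7.175
[ 0.6124 -0.1301  0.0107  0.017   0.0782] 1.65 598
[ 0.6132 -0.1301  0.0107  0.0121  0.0825] 1.44 593
```

Call:
{"op": "apply_moves", "data": {
  "rows": [
    {"claw": 1, "xyz": [-0.001, 0.001, -0.001], "roll": 0},
    {"claw": 0.7, "xyz": [0, 0, 0], "roll": 0},
    {"claw": 0.4, "xyz": [0, 0, 0], "roll": 0},
    {"claw": 0.4, "xyz": [0, 0, 0.01], "roll": 0},
    {"claw": 0.4, "xyz": [0, 0, 0.03], "roll": 0},
    {"claw": 0.4, "xyz": [0, 0, 0.04], "roll": 0},
    {"claw": 1, "xyz": [0, 0, 0.02], "roll": 0},
    {"claw": 1, "xyz": [0, 0, 0], "roll": 0}
  ]
}}

```text
clock: 8.38
ee_pos: [0.6165, -0.1271, 0.1573]
eef_rot: [-3.14, 0.005, -3.056]
wrist_force: [-0.3, 0.4, -0.6]
grip_width: 0.0153
grip_force: 0.0
```

Run:
```python
from h import *
st=ctrl.sense(); e=st["ee_pos"]; print(e,st["wrist_force"],st["clock"])
for a in (0,.1):
    x,c,n,sn,tp=held("large",[.612,-.128,.01,a,.085],zmin=.038); print(x.round(4),round(c,2),n)
T,S=[cloud(q)[0] for q in (tp,sn)]
print(fit([S],bracket("small"),(.43,.0858,-.37),np.radians(8),-.003,rad=.09))
R=Ro.from_euler("z",x[4])
for sg in (1,-1): print(R.apply([.052,.024*sg,0])+x[:3])
cv2.imwrite("pics/s3.png",draw(sn,[("large","br",(x[0],x[1],x[4]),x[3],x[2],(0,200,0))],6,(210,310,150,240)))
```

```text
[ 0.61653609 -0.12710863  0.15728784] [-0.26869825  0.44241805 -0.61327218] 8.375
[ 0.6134 -0.13    0.01   -0.0008  0.095 ] 1.53 770
[ 0.6126 -0.13    0.0099  0.0067  0.0882] 1.48 766
(array([ 0.43141577,  0.08545908, -0.39544932]), np.float64(2.2610461739674106))
[ 0.66228469 -0.10150633  0.00994181]
[ 0.66651281 -0.14931975  0.00994181]
```

View pics/s3.png

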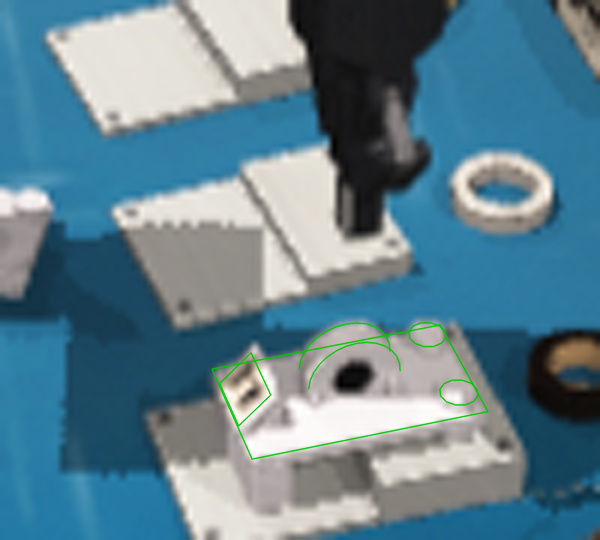

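The large bracket stands level, with its outline matching and label at (245,390). Pressing the left pad (428,335 in the crop).

Call:
{"op": "apply_moves", "data": {
  "rows": [
    {"claw": 1, "xyz": [0.0465, 0.025, 0], "roll": 0},
    {"claw": 1, "xyz": [0, 0, -0.04], "roll": 0},
    {"claw": 1, "xyz": [0, 0, -0.04], "roll": 0},
    {"claw": 1, "xyz": [0, 0, -0.008], "roll": 0},
    {"claw": 1, "xyz": [0, 0, -0.004], "roll": 0},
    {"claw": 1, "xyz": [0, 0, -0.002], "roll": 0},
    {"claw": 1, "xyz": [0, 0, -0.002], "roll": 0},
    {"claw": 1, "xyz": [0, 0, 0], "roll": 0}
  ]
}}

```text
clock: 9.57
ee_pos: [0.6618, -0.1021, 0.0598]
eef_rot: [-3.141, 0.002, -3.056]
wrist_force: [0.3, -0.4, 0.2]
grip_width: 0.0004
grip_force: 0.0
```

Call:
{"op": "apply_moves", "data": {
  "rows": [
    {"claw": 1, "xyz": [0.001, 0, -0.002], "roll": 0},
    {"claw": 1, "xyz": [0, 0, -0.002], "roll": 0},
    {"claw": 1, "xyz": [0, 0, 0], "roll": 0}
  ]
}}

```text
clock: 9.95
ee_pos: [0.6626, -0.102, 0.0581]
eef_rot: [-3.141, 0.002, -3.056]
wrist_force: [-6.0, 0.2, 13.1]
grip_width: 0.0
grip_force: 6.3
```

Call:
{"op": "apply_moves", "data": {
  "rows": [
    {"claw": 1, "xyz": [0, 0, 0], "roll": 0},
    {"claw": 1, "xyz": [0, 0, 0], "roll": 0},
    {"claw": 1, "xyz": [0, 0, 0], "roll": 0},
    {"claw": 1, "xyz": [0, 0, 0.01], "roll": 0},
    {"claw": 1, "xyz": [0, 0, 0.01], "roll": 0},
    {"claw": 1, "xyz": [0.002, -0.024, 0], "roll": 0},
    {"claw": 1, "xyz": [0.002, -0.0235, 0], "roll": 0},
    {"claw": 1, "xyz": [0, 0, -0.012], "roll": 0}
  ]
}}

```text
clock: 10.95
ee_pos: [0.6669, -0.153, 0.063]
eef_rot: [-3.141, 0.002, -3.061]
wrist_force: [0.2, -0.5, -0.7]
grip_width: 0.0003
grip_force: 0.0
```

Call:
{"op": "apply_moves", "data": {
  "rows": [
    {"claw": 1, "xyz": [0, 0, -0.004], "roll": 0},
    {"claw": 1, "xyz": [0, 0, -0.002], "roll": 0},
    {"claw": 1, "xyz": [0, 0, -0.002], "roll": 0},
    {"claw": 1, "xyz": [0, 0, 0], "roll": 0}
  ]
}}

```text
clock: 11.45
ee_pos: [0.6652, -0.1509, 0.058]
eef_rot: [-3.138, -0.001, -3.057]
wrist_force: [-8.2, -3.2, 17.6]
grip_width: 0.0003
grip_force: 8.7
```

Call:
{"op": "apply_moves", "data": {
  "rows": [
    {"claw": 1, "xyz": [0, 0, 0], "roll": 0},
    {"claw": 1, "xyz": [0, 0, 0], "roll": 0},
    {"claw": 1, "xyz": [0, 0, 0], "roll": 0},
    {"claw": 1, "xyz": [0, 0, 0.01], "roll": 0},
    {"claw": 1, "xyz": [0, 0, 0.04], "roll": 0},
    {"claw": 1, "xyz": [0, 0, 0.05], "roll": 0},
    {"claw": 1, "xyz": [-0.02, 0.02, 0.01], "roll": -0.04},
    {"claw": 0.5, "xyz": [-0.035, 0.035, 0], "roll": -0.085}
  ]
}}

```text
clock: 12.45
ee_pos: [0.6124, -0.0943, 0.1655]
eef_rot: [3.141, 0.003, 3.098]
wrist_force: [-0.1, -0.2, 0.2]
grip_width: 0.017
grip_force: 0.0
```

Call:
{"op": "apply_moves", "data": {
  "rows": [
    {"claw": 0.2, "xyz": [-0.035, 0.036, 0], "roll": -0.085},
    {"claw": 0, "xyz": [-0.035, 0.036, 0], "roll": -0.085},
    {"claw": 0, "xyz": [-0.035, 0.036, 0], "roll": -0.085},
    {"claw": 0, "xyz": [-0.035, 0.036, 0], "roll": -0.085},
    {"claw": 0, "xyz": [-0.032, 0.034, -0.02], "roll": 0},
    {"claw": 0, "xyz": [0, 0, -0.03], "roll": 0},
    {"claw": 0, "xyz": [0, 0, 0], "roll": 0}
  ]
}}

```text
clock: 13.32
ee_pos: [0.4367, 0.084, 0.1129]
eef_rot: [-3.139, -0.005, 2.764]
wrist_force: [0.4, -0.8, 1.2]
grip_width: 0.0853
grip_force: 0.0
```

Run:
```python
from h import *
st=ctrl.sense(); print(st["ee_pos"],st["eef_rot"],st["wrist_force"],st["clock"])
sn=ctrl.snapshot("side"); tp=ctrl.snapshot("top"); T,S=[cloud(q)[0] for q in (tp,sn)]
S=S[S[:,2]<.075]
x,c=fit([S],bracket("small"),(.43,.0858,-.37),np.radians(8),-.003,rad=.09);print(x,c)
T0=cloud(dict(np.load("top.npz")))[0]; print(fit([T0,S],bracket("small"),(.43,.0858,-.37),np.radians(8),-.003,rad=.09))
L,c,n,_,_=held("large",[.613,-.130,.01,0,.09],zmin=.038); print(L.round(4),c)
cv2.imwrite("pics/s4.png",draw(sn,[("small","br",x,np.radians(8),-.003,(0,200,0)),("large","br",(L[0],L[1],L[4]),L[3],L[2],(0,200,0))],5,(170,310,130,240)))
```

```text
[0.43671407 0.08395588 0.11286055] [-3.13886207 -0.00480673  2.76357686] [ 0.36131025 -0.79388309  1.19587489] 13.325
[ 0.43162615  0.08578725 -0.36723228] 2.0776357083501855
(array([ 0.43034978,  0.08610455, -0.37279118]), np.float64(2.6209148683176613))
[ 0.6127 -0.1295  0.0103 -0.0055  0.0938] 1.8130179803425497
```

View pics/s4.png

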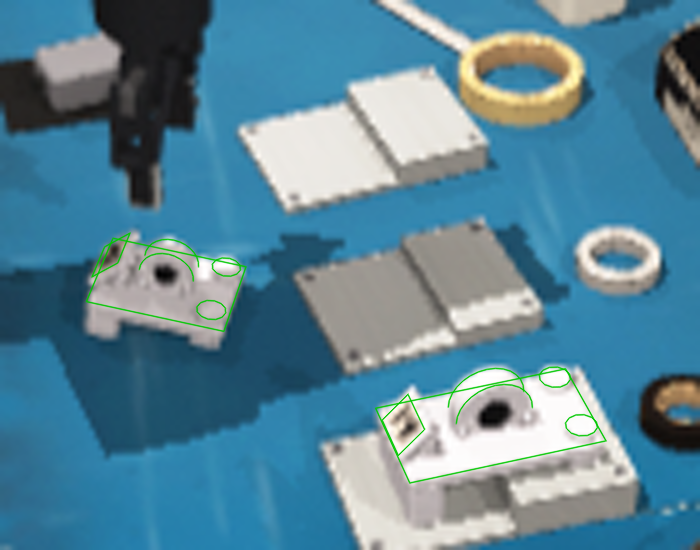

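Both outlines match: small eye at (168,268), large still seated. Descend and grip the small bracket.

Call:
{"op": "apply_moves", "data": {
  "rows": [
    {"claw": 0, "xyz": [0.0015, -0.001, -0.025], "roll": 0},
    {"claw": 0, "xyz": [0, 0, -0.025], "roll": 0},
    {"claw": 0, "xyz": [0, 0, -0.02], "roll": 0},
    {"claw": 0, "xyz": [0, 0, -0.01], "roll": 0},
    {"claw": 0.5, "xyz": [0, 0, 0], "roll": 0},
    {"claw": 0.9, "xyz": [0, 0, 0], "roll": 0},
    {"claw": 1, "xyz": [0, 0, 0], "roll": 0},
    {"claw": 1, "xyz": [0, 0, 0], "roll": 0}
  ]
}}

```text
clock: 14.52
ee_pos: [0.4413, 0.0826, 0.0355]
eef_rot: [3.141, 0.001, 2.762]
wrist_force: [-0.5, 0.7, 3.4]
grip_width: 0.0151
grip_force: 60.8
```

Call:
{"op": "apply_moves", "data": {
  "rows": [
    {"claw": 1, "xyz": [0, 0, 0.01], "roll": 0},
    {"claw": 1, "xyz": [0, 0, 0.03], "roll": 0},
    {"claw": 1, "xyz": [0, 0, 0.03], "roll": 0},
    {"claw": 1, "xyz": [0.02, -0.003, 0.02], "roll": 0.1325},
    {"claw": 1, "xyz": [0.035, -0.006, 0.01], "roll": 0.1325},
    {"claw": 1, "xyz": [0.035, -0.006, 0], "roll": 0.1325},
    {"claw": 1, "xyz": [0.035, -0.006, 0], "roll": 0.1325},
    {"claw": 1, "xyz": [0, 0, 0], "roll": 0}
  ]
}}

```text
clock: 15.52
ee_pos: [0.5677, 0.0611, 0.1346]
eef_rot: [-3.141, 0.001, -2.993]
wrist_force: [-0.7, 0.6, -2.8]
grip_width: 0.0146
grip_force: 60.1
```

Run:
```python
from h import *
st=ctrl.sense(); e=st["ee_pos"]; print(e,st["eef_rot"],st["wrist_force"])
for a in (0,.1,.2):
    zz=e[2]+.019-.057*np.cos(a)
    x,c,n,sn,tp=held("small",[e[0]-.057*np.sin(a),e[1],zz,a,.155],zmin=e[2]-.06,rad=.07); 
    d=Ro.from_euler("yz",[x[3],x[4]]).inv().apply(e+[0,0,.019]-x[:3]); print(x.round(4),round(c,2),n,"grasp local",d.round(4))
```

```text
[0.56773924 0.06113185 0.13461866] [-3.14144182e+00  9.88202062e-04 -2.99252033e+00] [-0.67732665  0.59020904 -2.82141972]
[0.5579 0.0579 0.0956 0.1474 0.1549] 1.4 401 grasp local [0.0016 0.0017 0.0589]
[0.5548 0.0581 0.0954 0.151  0.1432] 1.42 412 grasp local [0.0043 0.0011 0.0596]
[0.5541 0.0584 0.0957 0.136  0.1532] 1.51 412 grasp local [0.0059 0.0006 0.0593]
```

Call:
{"op": "apply_moves", "data": {
  "rows": [
    {"claw": 1, "xyz": [0.025, -0.002, 0], "roll": 0},
    {"claw": 1, "xyz": [0.024, -0.002, 0], "roll": 0},
    {"claw": 1, "xyz": [0, 0, -0.03], "roll": 0},
    {"claw": 1, "xyz": [0, 0, -0.03], "roll": 0},
    {"claw": 1, "xyz": [0, 0, -0.012], "roll": 0},
    {"claw": 1, "xyz": [0, 0, -0.004], "roll": 0},
    {"claw": 1, "xyz": [0, 0, -0.002], "roll": 0},
    {"claw": 1, "xyz": [0, 0, 0], "roll": 0}
  ]
}}

```text
clock: 16.82
ee_pos: [0.6155, 0.0577, 0.0579]
eef_rot: [-3.141, 0.002, -2.991]
wrist_force: [-0.8, -0.0, -2.2]
grip_width: 0.0149
grip_force: 60.0
```

Call:
{"op": "apply_moves", "data": {
  "rows": [
    {"claw": 1, "xyz": [0, 0, -0.002], "roll": 0},
    {"claw": 1, "xyz": [0, 0, -0.002], "roll": 0},
    {"claw": 1, "xyz": [0, 0, 0], "roll": 0}
  ]
}}

```text
clock: 17.2
ee_pos: [0.6155, 0.0576, 0.0552]
eef_rot: [-3.141, 0.003, -2.992]
wrist_force: [-4.1, -0.3, 7.8]
grip_width: 0.0146
grip_force: 61.5
```

Call:
{"op": "apply_moves", "data": {
  "rows": [
    {"claw": 1, "xyz": [0.0005, 0, -0.002], "roll": 0},
    {"claw": 1, "xyz": [0.0005, 0, -0.002], "roll": 0},
    {"claw": 1, "xyz": [0.0005, 0, -0.002], "roll": 0},
    {"claw": 1, "xyz": [0, 0, 0], "roll": 0}
  ]
}}

```text
clock: 17.7
ee_pos: [0.6153, 0.0575, 0.0548]
eef_rot: [3.141, 0.002, -2.991]
wrist_force: [-19.2, -2.1, 38.6]
grip_width: 0.0151
grip_force: 65.6
```

Call:
{"op": "apply_moves", "data": {
  "rows": [
    {"claw": 1, "xyz": [0, 0, -0.0015], "roll": 0},
    {"claw": 1, "xyz": [0, 0, 0], "roll": 0}
  ]
}}

```text
clock: 17.95
ee_pos: [0.6152, 0.0575, 0.0546]
eef_rot: [3.142, 0.003, -2.991]
wrist_force: [-22.7, -2.2, 43.6]
grip_width: 0.0148
grip_force: 66.6
```

Run:
```python
from h import *
st=ctrl.sense(); e=st["ee_pos"]; print(e,st["wrist_force"],st["wrist_torque"],st["clock"])
for a in (0,.14):
    x,c,n,sn,tp=held("small",[.612,.057,.01,a,.155],zmin=.026,rad=.07); 
    d=Ro.from_euler("yz",[x[3],x[4]]).inv().apply(e+[0,0,.019]-x[:3]); print(x.round(4),round(c,2),n,"grasp local",d.round(4))
```

```text
[0.61524618 0.05749604 0.05463712] [-22.66954695  -2.15731921  43.62942076] [-0.28636284  4.16892258  0.07299907] 17.95
[0.6057 0.0535 0.0157 0.147  0.144 ] 1.61 376 grasp local [0.0014 0.0026 0.0588]
[0.6055 0.054  0.0158 0.1408 0.1584] 1.47 368 grasp local [0.002  0.0019 0.0587]
```

The small one jams because foot friction opposes the turn. I'll back off, shift +x, then roll it about the feet by moving −x while lowering.

Call:
{"op": "apply_moves", "data": {
  "rows": [
    {"claw": 1, "xyz": [0, 0, 0.007], "roll": 0},
    {"claw": 1, "xyz": [0, 0, 0.007], "roll": 0},
    {"claw": 1, "xyz": [0.006, 0.002, 0], "roll": 0},
    {"claw": 1, "xyz": [0, 0, -0.004], "roll": 0},
    {"claw": 1, "xyz": [0, 0, -0.003], "roll": 0},
    {"claw": 1, "xyz": [-0.002, 0, -0.001], "roll": 0},
    {"claw": 1, "xyz": [-0.002, 0, -0.001], "roll": 0},
    {"claw": 1, "xyz": [0, 0, 0], "roll": 0}
  ]
}}

```text
clock: 19.15
ee_pos: [0.6226, 0.0598, 0.0546]
eef_rot: [-3.141, 0.01, -2.992]
wrist_force: [-1.9, -1.9, 15.8]
grip_width: 0.0144
grip_force: 62.6
```

Call:
{"op": "apply_moves", "data": {
  "rows": [
    {"claw": 1, "xyz": [-0.002, 0, -0.001], "roll": 0},
    {"claw": 1, "xyz": [-0.002, 0, -0.001], "roll": 0},
    {"claw": 1, "xyz": [-0.002, 0, -0.001], "roll": 0},
    {"claw": 1, "xyz": [0, 0, 0], "roll": 0}
  ]
}}

```text
clock: 19.65
ee_pos: [0.6169, 0.0591, 0.0505]
eef_rot: [-3.139, 0.01, -2.992]
wrist_force: [1.4, -3.3, 9.7]
grip_width: 0.015
grip_force: 62.7
```

Call:
{"op": "apply_moves", "data": {
  "rows": [
    {"claw": 1, "xyz": [-0.001, -0.002, -0.001], "roll": 0},
    {"claw": 1, "xyz": [0, 0, 0], "roll": 0}
  ]
}}

```text
clock: 19.9
ee_pos: [0.616, 0.0587, 0.0498]
eef_rot: [3.141, 0.011, -2.991]
wrist_force: [1.3, 2.1, 11.7]
grip_width: 0.0151
grip_force: 62.9
```

Run:
```python
from h import *
st=ctrl.sense(); e=st["ee_pos"]; print(e,st["wrist_force"],st["clock"])
for a in (0,.1):
    x,c,n,sn,tp=held("small",[.612,.057,.01,a,.155],zmin=.026,rad=.07); 
    d=Ro.from_euler("yz",[x[3],x[4]]).inv().apply(e+[0,0,.019]-x[:3]); print(x.round(4),round(c,2),n,"grasp local",d.round(4))
```

```text
[0.61604083 0.05874891 0.04980619] [ 1.31120507  2.10494552 11.66719268] 19.9
[ 0.6147  0.0566  0.0101 -0.0047  0.1433] 1.59 354 grasp local [0.0019 0.0019 0.0586]
[0.614  0.0564 0.0101 0.0029 0.1354] 1.42 346 grasp local [0.0022 0.0021 0.0587]
```

Level at (0.614, 0.0565), right on the seat. Release and check.

Call:
{"op": "apply_moves", "data": {
  "rows": [
    {"claw": 0.9, "xyz": [0, 0, 0.001], "roll": 0},
    {"claw": 0.7, "xyz": [0, 0, 0], "roll": 0},
    {"claw": 0.4, "xyz": [0, 0, 0], "roll": 0},
    {"claw": 0.4, "xyz": [0, 0, 0.01], "roll": 0},
    {"claw": 0.4, "xyz": [0, 0, 0.03], "roll": 0},
    {"claw": 0.4, "xyz": [0, 0, 0.04], "roll": 0},
    {"claw": 1, "xyz": [0, 0, 0.02], "roll": 0},
    {"claw": 1, "xyz": [0, 0, 0], "roll": 0}
  ]
}}

```text
clock: 21.1
ee_pos: [0.6126, 0.0576, 0.1497]
eef_rot: [-3.141, 0.004, -2.992]
wrist_force: [-0.5, 0.1, 0.5]
grip_width: 0.0155
grip_force: 0.0
```

Run:
```python
from h import *
st=ctrl.sense(); e=st["ee_pos"]; print(e,st["wrist_force"],st["clock"])
for a in (0,.1):
    x,c,n,sn,tp=held("small",[.612,.057,.01,a,.155],zmin=.026,rad=.07); print(x.round(4),round(c,2),n)
y,c,n,_,_=held("large",[.613,-.13,.01,0,.09],zmin=.038); print("large",y.round(4),c)
R=Ro.from_euler("z",x[4])
for sg in (1,-1): print((R.apply([.036,.024*sg,0])+x[:3]).round(4))
S=cloud(sn)[0];T0=cloud(tp)[0]; print("scan",fit([S],scanner,(.429,.368,.23),z=.006,rad=.09),fit([T0],scanner,(.429,.368,.23),z=.006,rad=.09))
cv2.imwrite("pics/s5.png",draw(sn,[("small","br",(x[0],x[1],x[4]),x[3],x[2],(0,200,0)),("sc","sc",(.4288,.3678,.234),0,.006,(0,0,255))],5,(160,300,125,240)))
```

```text
[0.61262938 0.05761895 0.14965669] [-0.48268914  0.10035135  0.47974127] 21.1
[0.6134 0.0567 0.0102 0.0102 0.1682] 1.66 457
[0.6137 0.057  0.0102 0.0153 0.1481] 1.72 464
large [ 0.6124 -0.1296  0.0101  0.0029  0.0896] 1.8847804417307903
[0.6457 0.0861 0.0102]
[0.6528 0.0386 0.0102]
scan (array([0.42982128, 0.36773019, 0.19553603]), np.float64(3.2910116087990744)) (array([0.42870513, 0.36791877, 0.23079815]), np.float64(3.8750764348464437))
```

View pics/s5.png

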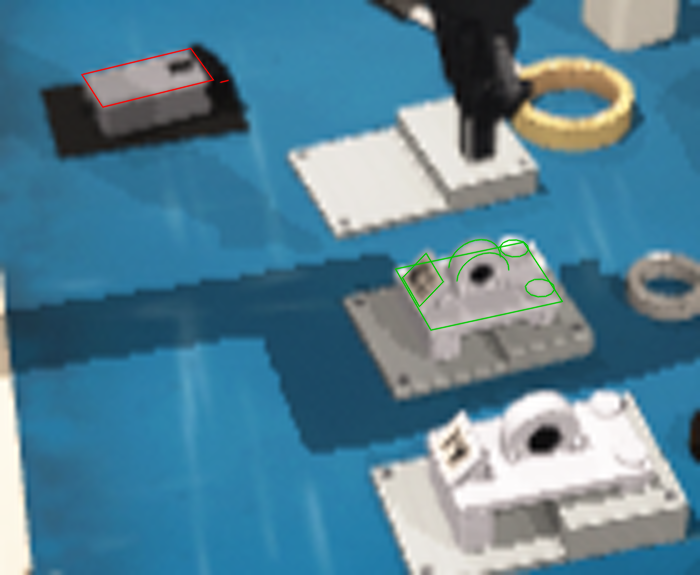

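The small bracket is seated level (label at (420,280)), and the scanner is still in place at (150,80). Pressing its left pad at (513,248).

Call:
{"op": "apply_moves", "data": {
  "rows": [
    {"claw": 1, "xyz": [0.034, 0.028, 0], "roll": 0},
    {"claw": 1, "xyz": [0, 0, -0.04], "roll": 0},
    {"claw": 1, "xyz": [0, 0, -0.04], "roll": 0},
    {"claw": 1, "xyz": [0, 0, -0.014], "roll": 0},
    {"claw": 1, "xyz": [0, 0, -0.005], "roll": 0},
    {"claw": 1, "xyz": [0, 0, -0.002], "roll": 0},
    {"claw": 1, "xyz": [0, 0, -0.002], "roll": 0},
    {"claw": 1, "xyz": [0, 0, 0], "roll": 0}
  ]
}}

```text
clock: 22.4
ee_pos: [0.6465, 0.0857, 0.0461]
eef_rot: [-3.141, 0.003, -2.991]
wrist_force: [0.1, -0.2, 3.7]
grip_width: -0.0001
grip_force: 1.8
```

Call:
{"op": "apply_moves", "data": {
  "rows": [
    {"claw": 1, "xyz": [0, 0, -0.002], "roll": 0},
    {"claw": 1, "xyz": [0, 0, 0], "roll": 0},
    {"claw": 1, "xyz": [0, 0, 0], "roll": 0},
    {"claw": 1, "xyz": [0, 0, 0], "roll": 0},
    {"claw": 1, "xyz": [0, 0, 0], "roll": 0},
    {"claw": 1, "xyz": [0, 0, 0], "roll": 0}
  ]
}}

```text
clock: 23.15
ee_pos: [0.6466, 0.0857, 0.0461]
eef_rot: [-3.141, 0.004, -2.992]
wrist_force: [-3.8, -0.2, 12.6]
grip_width: 0.0002
grip_force: 6.4
```

Call:
{"op": "apply_moves", "data": {
  "rows": [
    {"claw": 1, "xyz": [0, 0, 0.01], "roll": 0},
    {"claw": 1, "xyz": [0, 0, 0.01], "roll": 0},
    {"claw": 1, "xyz": [0.003, -0.0235, 0], "roll": 0},
    {"claw": 1, "xyz": [0.003, -0.0235, 0], "roll": 0},
    {"claw": 1, "xyz": [0, 0, 0], "roll": 0},
    {"claw": 1, "xyz": [0, 0, -0.014], "roll": 0},
    {"claw": 1, "xyz": [0, 0, -0.004], "roll": 0},
    {"claw": 1, "xyz": [0, 0, -0.002], "roll": 0}
  ]
}}

```text
clock: 24.15
ee_pos: [0.6517, 0.038, 0.0459]
eef_rot: [-3.139, 0.002, -2.991]
wrist_force: [-8.9, -3.8, 28.0]
grip_width: -0.0004
grip_force: 14.0
```

Call:
{"op": "apply_moves", "data": {
  "rows": [
    {"claw": 1, "xyz": [0, 0, 0], "roll": 0}
  ]
}}

```text
clock: 24.28
ee_pos: [0.6516, 0.038, 0.046]
eef_rot: [-3.139, 0.002, -2.991]
wrist_force: [-8.1, -3.3, 20.8]
grip_width: -0.0001
grip_force: 10.4
```

Call:
{"op": "apply_moves", "data": {
  "rows": [
    {"claw": 1, "xyz": [0, 0, 0.001], "roll": 0},
    {"claw": 1, "xyz": [0, 0, 0], "roll": 0},
    {"claw": 1, "xyz": [0, 0, 0], "roll": 0},
    {"claw": 1, "xyz": [0, 0, 0], "roll": 0},
    {"claw": 1, "xyz": [0, 0, 0], "roll": 0},
    {"claw": 1, "xyz": [0, 0, 0.01], "roll": 0},
    {"claw": 1, "xyz": [0, 0, 0.04], "roll": 0},
    {"claw": 1, "xyz": [0, 0, 0.05], "roll": 0}
  ]
}}

```text
clock: 25.28
ee_pos: [0.6497, 0.0392, 0.1416]
eef_rot: [3.141, -0.005, -2.99]
wrist_force: [0.1, -0.2, 0.4]
grip_width: 0.0002
grip_force: 0.0
```

Call:
{"op": "apply_moves", "data": {
  "rows": [
    {"claw": 0.5, "xyz": [-0.033, 0.0469, 0], "roll": 0.01},
    {"claw": 0, "xyz": [-0.033, 0.0469, 0], "roll": 0.01},
    {"claw": 0, "xyz": [-0.033, 0.0469, 0], "roll": 0.01},
    {"claw": 0, "xyz": [-0.033, 0.0469, 0], "roll": 0.01},
    {"claw": 0, "xyz": [-0.033, 0.0469, 0], "roll": 0.01},
    {"claw": 0, "xyz": [-0.033, 0.0469, 0], "roll": 0.01},
    {"claw": 0, "xyz": [-0.033, 0.0469, 0], "roll": 0.01},
    {"claw": 0, "xyz": [0, 0, 0], "roll": 0}
  ]
}}

```text
clock: 26.28
ee_pos: [0.4171, 0.3702, 0.1424]
eef_rot: [3.141, -0.002, -2.914]
wrist_force: [0.5, -0.4, -0.1]
grip_width: 0.0852
grip_force: 0.0
```

Run:
```python
from h import *
st=ctrl.sense(); e=st["ee_pos"]; print(e,st["eef_rot"],st["wrist_force"],st["clock"])
y,c,n,sn,tp=held("large",[.613,-.13,.01,0,.09],zmin=.038); print("large",y.round(4),c)
x,c,n,_,_=held("small",[.612,.057,.01,0,.155],zmin=.026,rad=.07); print("small",x.round(4),round(c,2),n)
S=cloud(sn)[0];S=S[S[:,2]<.06]; p,c=fit([S],scanner,(.429,.368,.21),z=.006,rad=.09); print("scan",p,c)
cv2.imwrite("pics/s6.png",draw(sn,[("sc","sc",(.429,.3678,.22),0,.006,(0,0,255)),("large","br",(y[0],y[1],y[4]),y[3],y[2],(0,200,0)),("small","br",(x[0],x[1],x[4]),x[3],x[2],(0,200,0))],4,(150,310,110,250)))
```

```text
[0.4170539  0.37019305 0.14237971] [ 3.14136370e+00 -1.64367389e-03 -2.91367824e+00] [ 0.52059059 -0.43430212 -0.10103963] 26.275
large [ 0.6121 -0.1297  0.01   -0.0013  0.0829] 1.7871026231687877
small [ 0.6131  0.0572  0.0103 -0.0021  0.1408] 2.04 904
scan [0.43113067 0.36799331 0.229129  ] 3.366307527576276
```

View pics/s6.png

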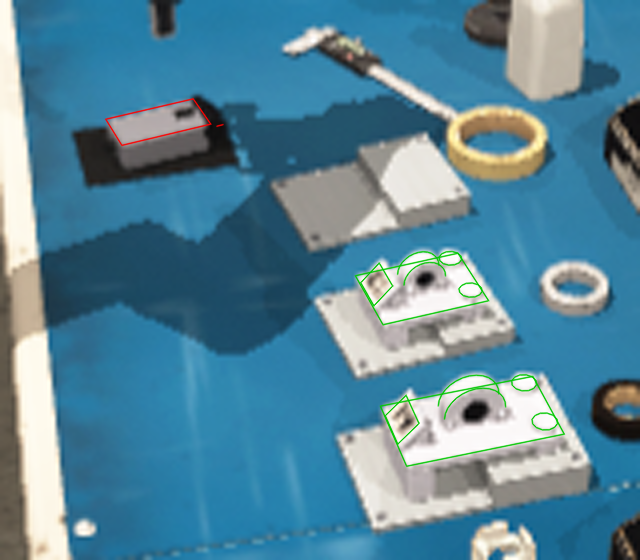

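Scanner still at (155,120) in the crop; both brackets remain seated. Descend on the scanner.

Call:
{"op": "apply_moves", "data": {
  "rows": [
    {"claw": 0, "xyz": [0.004, -0.0035, -0.04], "roll": 0},
    {"claw": 0, "xyz": [0, 0, -0.04], "roll": 0},
    {"claw": 0, "xyz": [0, 0, -0.03], "roll": 0},
    {"claw": 0, "xyz": [0, 0, -0.015], "roll": 0},
    {"claw": 0, "xyz": [0, 0, -0.0115], "roll": 0},
    {"claw": 0, "xyz": [0, 0, 0], "roll": 0},
    {"claw": 0.2, "xyz": [0, 0, 0], "roll": 0},
    {"claw": 0.4, "xyz": [0, 0, 0], "roll": 0}
  ]
}}

```text
clock: 27.48
ee_pos: [0.4251, 0.3646, 0.0081]
eef_rot: [3.139, 0.002, -2.921]
wrist_force: [-0.7, 0.6, 0.3]
grip_width: 0.0523
grip_force: 0.4
```

Call:
{"op": "apply_moves", "data": {
  "rows": [
    {"claw": 0.6, "xyz": [0, 0, 0], "roll": 0},
    {"claw": 1, "xyz": [0, 0, 0], "roll": 0},
    {"claw": 1, "xyz": [0, 0, 0], "roll": 0},
    {"claw": 1, "xyz": [0, 0, 0], "roll": 0}
  ]
}}

```text
clock: 27.98
ee_pos: [0.4252, 0.3646, 0.0084]
eef_rot: [3.14, 0.003, -2.921]
wrist_force: [-2.1, 1.5, 6.3]
grip_width: 0.0488
grip_force: 63.6
```

Call:
{"op": "apply_moves", "data": {
  "rows": [
    {"claw": 1, "xyz": [0, 0, 0.01], "roll": 0},
    {"claw": 1, "xyz": [0, 0, 0.03], "roll": 0},
    {"claw": 1, "xyz": [0, 0, 0.04], "roll": 0},
    {"claw": 1, "xyz": [0, -0.02, 0.04], "roll": -0.034},
    {"claw": 1, "xyz": [0, -0.04, 0], "roll": -0.04},
    {"claw": 1, "xyz": [0, -0.05, 0], "roll": -0.03},
    {"claw": 1, "xyz": [0, -0.05, 0], "roll": -0.03},
    {"claw": 1, "xyz": [0.005, -0.05, 0], "roll": 0}
  ]
}}

```text
clock: 28.98
ee_pos: [0.4283, 0.1516, 0.1269]
eef_rot: [-3.141, -0.001, -3.055]
wrist_force: [0.4, -0.6, -1.9]
grip_width: 0.0493
grip_force: 62.8
```

Call:
{"op": "apply_moves", "data": {
  "rows": [
    {"claw": 1, "xyz": [0, -0.055, 0], "roll": 0},
    {"claw": 1, "xyz": [0, -0.055, 0], "roll": 0},
    {"claw": 1, "xyz": [0, -0.055, 0], "roll": 0},
    {"claw": 1, "xyz": [0, -0.055, 0], "roll": 0},
    {"claw": 1, "xyz": [0, -0.05, 0], "roll": 0},
    {"claw": 1, "xyz": [0, -0.03, 0], "roll": 0},
    {"claw": 1, "xyz": [0, 0, 0], "roll": 0}
  ]
}}

```text
clock: 29.85
ee_pos: [0.4287, -0.1485, 0.1269]
eef_rot: [-3.141, -0.001, -3.059]
wrist_force: [-0.5, 0.3, -1.0]
grip_width: 0.0493
grip_force: 62.7
```

```bash
cat >> h.py <<'E'
def heldscan(zlo=-.02):
    st=ctrl.sense(); e=st["ee_pos"]; yw=st["eef_rot"][2]+np.pi
    sn=ctrl.snapshot("side"); tp=ctrl.snapshot("top")
    W=np.vstack([cloud(q)[0] for q in (sn,tp)]); p0=[*(e+Ro.from_euler("z",yw).apply([.006,0,-.002])),0,0,yw]
    L=Ro.from_euler("z",yw).inv().apply(W-p0[:3]); k=(abs(L[:,0]+.01)<.065)&(abs(L[:,1])<.045)&(abs(L[:,2]-.015)<.03)&~((abs(L[:,0]+.006)<.016)&(L[:,2]>-.02)&((abs(L[:,1])>.022)|(L[:,2]>.036)))
    W=W[k]
    res=lambda p: scanner(Ro.from_euler("xyz",p[3:]).inv().apply(W-p[:3]))
    r=least_squares(res,p0,loss="soft_l1",f_scale=.002,x_scale=[.01,.01,.01,.1,.1,.1],diff_step=1e-3)
    return r.x,r.cost/len(W)*1e6,len(W),e,yw,sn,tp
E
python3 - <<'E'
from h import *
p,c,n,e,yw,sn,tp=heldscan(); print(ctrl.sense()["clock"],e,yw%6.283,"fit",p.round(4),c,n,"local tcp",Ro.from_euler("xyz",p[3:]).inv().apply(e-p[:3]).round(4))
y,c,n,_,_=held("large",[.613,-.13,.01,0,.09],zmin=.038); print("large",y.round(4),c)
R=Ro.from_euler("xyz",p[3:]); I=sn["pixels"]
I=draw(sn,[("large","br",(y[0],y[1],y[4]),y[3],y[2],(0,200,0))],4,(150,310,110,250))
for o in [rect(-55,35,-25,25,34),rect(-55,35,-25,25,0),np.array([[49,0,13],[49+70.7,0,13-70.7]])/1000]:
    cv2.polylines(I,[np.int32((proj(sn,R.apply(o)+p[:3])-[150,110]+.5)*4)],False,(0,0,255),1,cv2.LINE_AA)
cv2.imwrite("pics/s7.png",I)
E
```

```text
29.95 [ 0.42871575 -0.1484973   0.126854  ] 0.0821200334986063 fit [ 0.4357 -0.1482  0.1254  0.0057 -0.0323  0.0607] 2.202393759658461 490 local tcp [-0.0069  0.0001  0.0017]
large [ 0.6118 -0.1301  0.0102  0.0018  0.0852] 1.8541755133923479
```

View pics/s7.png

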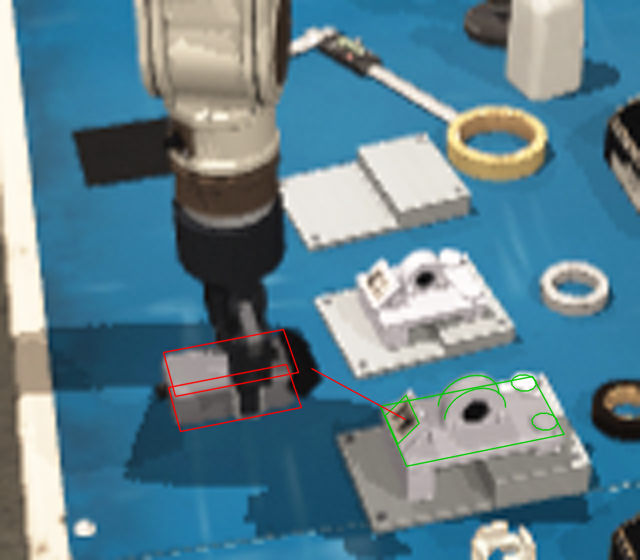

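The overlay shows the beam meeting the large label at (405,418). Centre it by 3 mm, then hold.

Call:
{"op": "apply_moves", "data": {
  "rows": [
    {"claw": 1, "xyz": [0.001, 0.003, 0.001], "roll": 0.003},
    {"claw": 1, "xyz": [0, 0, 0], "roll": 0},
    {"claw": 1, "xyz": [0, 0, 0], "roll": 0},
    {"claw": 1, "xyz": [0, 0, 0], "roll": 0},
    {"claw": 1, "xyz": [0, 0, 0], "roll": 0},
    {"claw": 1, "xyz": [0, 0, 0], "roll": 0},
    {"claw": 1, "xyz": [0, 0, 0], "roll": 0},
    {"claw": 1, "xyz": [0, 0, 0], "roll": 0}
  ]
}}

```text
clock: 31.05
ee_pos: [0.4303, -0.1437, 0.1278]
eef_rot: [3.142, 0.0, -3.053]
wrist_force: [-0.5, 0.1, -1.0]
grip_width: 0.0491
grip_force: 62.7
```

Call:
{"op": "apply_moves", "data": {
  "rows": [
    {"claw": 1, "xyz": [0, 0, 0], "roll": 0},
    {"claw": 1, "xyz": [0, 0, 0], "roll": 0},
    {"claw": 1, "xyz": [0, 0, 0], "roll": 0},
    {"claw": 1, "xyz": [0, 0, 0], "roll": 0},
    {"claw": 1, "xyz": [0, 0, 0], "roll": 0},
    {"claw": 1, "xyz": [0, 0, 0], "roll": 0},
    {"claw": 1, "xyz": [0, 0, 0], "roll": 0},
    {"claw": 1, "xyz": [0, 0, 0], "roll": 0}
  ]
}}

```text
clock: 32.05
ee_pos: [0.4303, -0.1436, 0.1278]
eef_rot: [-3.142, 0.0, -3.052]
wrist_force: [-0.5, 0.5, -2.0]
grip_width: 0.049
grip_force: 62.7
```

Call:
{"op": "apply_moves", "data": {
  "rows": [
    {"claw": 1, "xyz": [0, 0, 0], "roll": 0},
    {"claw": 1, "xyz": [0, 0, 0], "roll": 0},
    {"claw": 1, "xyz": [0, 0, 0], "roll": 0},
    {"claw": 1, "xyz": [0, 0, 0], "roll": 0},
    {"claw": 1, "xyz": [0, 0, 0], "roll": 0},
    {"claw": 1, "xyz": [0, 0, 0], "roll": 0}
  ]
}}

```text
clock: 32.8
ee_pos: [0.4303, -0.1436, 0.1278]
eef_rot: [3.142, 0.0, -3.052]
wrist_force: [0.3, 0.7, -1.8]
grip_width: 0.0493
grip_force: 62.7
```

Run:
```python
from h import *
p,c,n,e,yw,sn,tp=heldscan(); print(ctrl.sense()["clock"],"fit",p.round(4),e,yw%6.283)
x,c,n,_,_=held("small",[.613,.057,.01,0,.15],zmin=.026,rad=.07); print("small",x.round(4),c)
def tgt(lab,yaw):
    R=Ro.from_euler("z",yaw); return lab+R.apply([-.0707-.049-.0065,0,.0707-.013+.002])
for b in ([.6133,.0568,.01,.15],):
    R=Ro.from_euler("z",b[3]); print("tcp",tgt(R.apply([-.041,0,.045])+b[:3],b[3]))
R=Ro.from_euler("z",.085); print("large chk",tgt(R.apply([-.057,0,.057])+[.6122,-.13,.01],.085))
print("card",tgt(np.array([.555,-.3385,.03]),-.152))
```

```text
32.9 fit [ 0.4378 -0.143   0.1261  0.0331 -0.0309  0.0721] [ 0.43028358 -0.14362914  0.12780009] 0.08918285179190999
small [0.6133 0.0571 0.01   0.0052 0.1625] 2.039349571774532
tcp [0.44797748 0.03181394 0.1147    ]
large chk [ 0.42966141 -0.14555326  0.1267    ]
card [ 0.43025506 -0.31939138  0.0897    ]
```

Call:
{"op": "apply_moves", "data": {
  "rows": [
    {"claw": 1, "xyz": [0.003, 0.0435, 0], "roll": 0.016},
    {"claw": 1, "xyz": [0.003, 0.0435, 0], "roll": 0.016},
    {"claw": 1, "xyz": [0.005, 0.0435, -0.005], "roll": 0.016},
    {"claw": 1, "xyz": [0.0065, 0.0435, -0.008], "roll": 0.016},
    {"claw": 1, "xyz": [0, 0, 0], "roll": 0},
    {"claw": 1, "xyz": [0, 0, 0], "roll": 0}
  ]
}}

```text
clock: 33.75
ee_pos: [0.4476, 0.0302, 0.1148]
eef_rot: [-3.141, -0.0, -2.988]
wrist_force: [-1.0, -0.8, -1.9]
grip_width: 0.0495
grip_force: 63.1
```

Run:
```python
from h import *
p,c,n,e,yw,sn,tp=heldscan(); print(ctrl.sense()["clock"],"fit",p.round(4),e,yw%6.283)
for _ in range(2):
    x,c,n,sn,tp=held("small",[.613,.057,.01,0,.15],zmin=.026,rad=.07); print("small",x.round(4),c)
```

```text
33.85 fit [ 0.4541  0.0299  0.1138  0.0119 -0.0538  0.1184] [0.447629   0.03017439 0.11479247] 0.15359920352533063
small [0.6131 0.0568 0.0103 0.0065 0.1332] 2.0541987238689976
small [0.6128 0.0572 0.0103 0.0078 0.1701] 2.043244303546894
```

On target (0.448, 0.031). Hold.

Call:
{"op": "apply_moves", "data": {
  "rows": [
    {"claw": 1, "xyz": [0, 0.001, 0], "roll": 0},
    {"claw": 1, "xyz": [0, 0, 0], "roll": 0},
    {"claw": 1, "xyz": [0, 0, 0], "roll": 0},
    {"claw": 1, "xyz": [0, 0, 0], "roll": 0},
    {"claw": 1, "xyz": [0, 0, 0], "roll": 0},
    {"claw": 1, "xyz": [0, 0, 0], "roll": 0},
    {"claw": 1, "xyz": [0, 0, 0], "roll": 0},
    {"claw": 1, "xyz": [0, 0, 0], "roll": 0}
  ]
}}

```text
clock: 35.05
ee_pos: [0.4478, 0.0314, 0.1148]
eef_rot: [-3.142, -0.0, -2.988]
wrist_force: [1.0, -0.3, -1.0]
grip_width: 0.0494
grip_force: 63.1
```

Call:
{"op": "apply_moves", "data": {
  "rows": [
    {"claw": 1, "xyz": [0, 0, 0], "roll": 0},
    {"claw": 1, "xyz": [0, 0, 0], "roll": 0},
    {"claw": 1, "xyz": [0, 0, 0], "roll": 0},
    {"claw": 1, "xyz": [0, 0, 0], "roll": 0},
    {"claw": 1, "xyz": [0, 0, 0], "roll": 0},
    {"claw": 1, "xyz": [0, 0, 0], "roll": 0},
    {"claw": 1, "xyz": [0, 0, 0], "roll": 0},
    {"claw": 1, "xyz": [0, 0, 0], "roll": 0}
  ]
}}

```text
clock: 36.05
ee_pos: [0.4478, 0.0314, 0.1148]
eef_rot: [3.142, -0.0, -2.988]
wrist_force: [0.4, 1.0, -1.5]
grip_width: 0.049
grip_force: 63.1
```

Call:
{"op": "apply_moves", "data": {
  "rows": [
    {"claw": 1, "xyz": [0, 0, 0], "roll": 0},
    {"claw": 1, "xyz": [0, 0, 0], "roll": 0},
    {"claw": 1, "xyz": [0, 0, 0], "roll": 0},
    {"claw": 1, "xyz": [0, 0, 0], "roll": 0},
    {"claw": 1, "xyz": [0, 0, 0], "roll": 0},
    {"claw": 1, "xyz": [0, 0, 0], "roll": 0}
  ]
}}

```text
clock: 36.8
ee_pos: [0.4478, 0.0314, 0.1148]
eef_rot: [3.142, 0.0, -2.988]
wrist_force: [0.7, 1.0, -2.2]
grip_width: 0.0492
grip_force: 63.1
```

Call:
{"op": "apply_moves", "data": {
  "rows": [
    {"claw": 1, "xyz": [-0.003, -0.05, 0.015], "roll": -0.045},
    {"claw": 1, "xyz": [-0.003, -0.05, 0], "roll": -0.045},
    {"claw": 1, "xyz": [-0.003, -0.05, 0], "roll": -0.045},
    {"claw": 1, "xyz": [-0.003, -0.05, 0], "roll": -0.045},
    {"claw": 1, "xyz": [-0.003, -0.05, 0], "roll": -0.045},
    {"claw": 1, "xyz": [-0.003, -0.05, 0], "roll": -0.045},
    {"claw": 1, "xyz": [0, -0.05, 0], "roll": -0.04},
    {"claw": 1, "xyz": [0, 0, -0.02], "roll": 0}
  ]
}}

```text
clock: 37.8
ee_pos: [0.4311, -0.3235, 0.1111]
eef_rot: [-3.138, 0.005, 2.98]
wrist_force: [0.7, 1.0, -1.9]
grip_width: 0.0491
grip_force: 63.3
```

Call:
{"op": "apply_moves", "data": {
  "rows": [
    {"claw": 1, "xyz": [0, 0.002, -0.01], "roll": 0.006},
    {"claw": 1, "xyz": [0, 0, -0.01], "roll": 0},
    {"claw": 1, "xyz": [0, 0, 0], "roll": 0}
  ]
}}

```text
clock: 38.17
ee_pos: [0.4294, -0.3155, 0.0891]
eef_rot: [3.141, -0.002, 2.992]
wrist_force: [0.3, 0.1, -1.7]
grip_width: 0.0489
grip_force: 63.3
```

Run:
```python
from h import *
p,c,n,e,yw,sn,tp=heldscan(); print(ctrl.sense()["clock"],"fit",p.round(4),e,(yw+np.pi)%(2*np.pi)-np.pi)
R=Ro.from_euler("z",(yw+np.pi)%(2*np.pi)-np.pi); w=e+R.apply([.0555,0,.011]); h=w+R.apply([.0707,0,-.0707]); print("window",w,"beam at 100:",h)
S=cloud(sn)[0]; m=(abs(S[:,0]-.43)<.05)&(abs(S[:,1]+.337)<.05)&(S[:,2]<.07); print("green top",np.percentile(S[m,2],99.5))
```

```text
38.275 fit [ 4.3760e-01 -3.1720e-01  8.7400e-02  5.8000e-03 -2.1400e-02  6.1086e+00] [ 0.42940884 -0.31549574  0.08908139] -0.14951911342169844
window [ 0.48428962 -0.32376317  0.10008139] beam at 100: [ 0.55420081 -0.33429483  0.02938139]
green top 0.05144028212560036
```

Call:
{"op": "apply_moves", "data": {
  "rows": [
    {"claw": 1, "xyz": [0.001, -0.004, 0.001], "roll": 0},
    {"claw": 1, "xyz": [0, 0, 0], "roll": 0},
    {"claw": 1, "xyz": [0, 0, 0], "roll": 0},
    {"claw": 1, "xyz": [0, 0, 0], "roll": 0},
    {"claw": 1, "xyz": [0, 0, 0], "roll": 0},
    {"claw": 1, "xyz": [0, 0, 0], "roll": 0},
    {"claw": 1, "xyz": [0, 0, 0], "roll": 0},
    {"claw": 1, "xyz": [0, 0, 0], "roll": 0}
  ]
}}

```text
clock: 39.28
ee_pos: [0.4308, -0.3206, 0.0908]
eef_rot: [3.142, -0.0, 2.991]
wrist_force: [-0.2, 0.3, -1.2]
grip_width: 0.0489
grip_force: 63.3
```

Call:
{"op": "apply_moves", "data": {
  "rows": [
    {"claw": 1, "xyz": [0, 0, 0], "roll": 0},
    {"claw": 1, "xyz": [0, 0, 0], "roll": 0},
    {"claw": 1, "xyz": [0, 0, 0], "roll": 0},
    {"claw": 1, "xyz": [0, 0, 0], "roll": 0},
    {"claw": 1, "xyz": [0, 0, 0], "roll": 0},
    {"claw": 1, "xyz": [0, 0, 0], "roll": 0},
    {"claw": 1, "xyz": [0, 0, 0], "roll": 0},
    {"claw": 1, "xyz": [0, 0, 0], "roll": 0}
  ]
}}

```text
clock: 40.28
ee_pos: [0.4308, -0.3206, 0.0908]
eef_rot: [3.142, -0.0, 2.991]
wrist_force: [-0.4, -0.4, -1.3]
grip_width: 0.0495
grip_force: 63.3
```

Call:
{"op": "apply_moves", "data": {
  "rows": [
    {"claw": 1, "xyz": [0, 0, 0], "roll": 0},
    {"claw": 1, "xyz": [0, 0, 0], "roll": 0},
    {"claw": 1, "xyz": [0, 0, 0], "roll": 0},
    {"claw": 1, "xyz": [0, 0, 0], "roll": 0},
    {"claw": 1, "xyz": [0, 0, 0], "roll": 0},
    {"claw": 1, "xyz": [0, 0, 0], "roll": 0}
  ]
}}

```text
clock: 41.02
ee_pos: [0.4308, -0.3206, 0.0908]
eef_rot: [3.142, -0.0, 2.991]
wrist_force: [-0.3, 0.3, -1.4]
grip_width: 0.0494
grip_force: 63.3
```

Run:
```python
from h import *
tp=ctrl.snapshot("top"); sn=ctrl.snapshot("side"); print(ctrl.sense()["clock"])
for nm,s in (("top",tp),("side",sn)):
    W,C,u,v=cloud(s); k=(C.max(1)<75)&(np.hypot(W[:,0]-.414,W[:,1]-.375)<.10)&(W[:,2]<.02)&(W[:,2]>-.005)
    q=W[k,:2].astype(np.float32); print(nm,k.sum(),cv2.minAreaRect(q),np.median(W[k],0),(np.percentile(q,[2,98],axis=0)).round(3).tolist())
cv2.imwrite("pics/mat.png",cv2.resize(tp["pixels"][195:280,120:200,::-1],None,fx=7,fy=7,interpolation=cv2.INTER_CUBIC))
for n,p in (("large",[.613,-.13,.01,0,.09]),("small",[.613,.057,.01,0,.15])):
    x,c,_,_,_=held(n,p,zmin=.03,rad=.07); print(n,x.round(4),c)
```

```text
41.125
top 841 ((0.4122636020183563, 0.3745326101779938), (0.14352265000343323, 0.0936463251709938), 4.808035850524902) [0.41022391 0.37435056 0.00529011] [[0.343, 0.329], [0.481, 0.419]]
side 237 ((0.37846919894218445, 0.37373536825180054), (0.07593391090631485, 0.1080455556511879), 3.0508861541748047) [0.37324327 0.36433843 0.0054839 ] [[0.341, 0.324], [0.415, 0.418]]
large [ 0.6119 -0.1304  0.0095  0.0089  0.0594] 3.4659334980705205
small [ 0.6132  0.0566  0.0102 -0.0049  0.1489] 1.9363723354136193
```

View pics/mat.png

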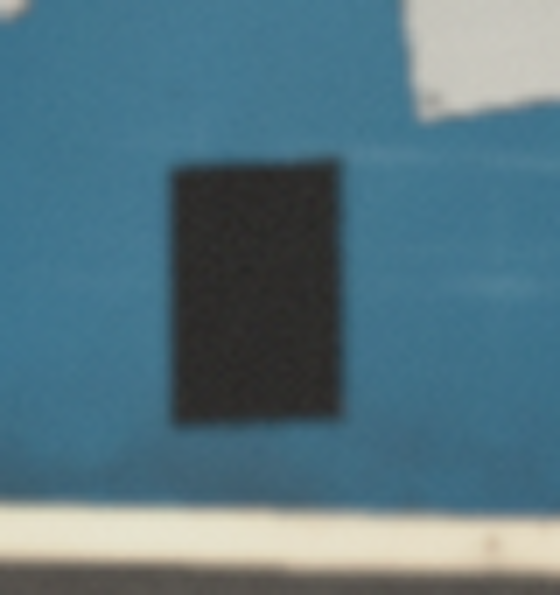

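The card read is done. The mat's centre is at about (257,290) in the crop, world (0.412, 0.3745), turned a few degrees. Returning the scanner.

Call:
{"op": "apply_moves", "data": {
  "rows": [
    {"claw": 1, "xyz": [-0.005, 0.01, 0.03], "roll": 0.02},
    {"claw": 1, "xyz": [-0.002, 0.045, 0.01], "roll": 0.02},
    {"claw": 1, "xyz": [-0.002, 0.055, 0], "roll": 0.02},
    {"claw": 1, "xyz": [-0.002, 0.055, 0], "roll": 0.02},
    {"claw": 1, "xyz": [-0.002, 0.055, 0], "roll": 0.02},
    {"claw": 1, "xyz": [-0.002, 0.055, 0], "roll": 0.02},
    {"claw": 1, "xyz": [-0.002, 0.055, 0], "roll": 0.02},
    {"claw": 1, "xyz": [-0.002, 0.055, 0], "roll": 0.02}
  ]
}}

```text
clock: 42.32
ee_pos: [0.4118, 0.0661, 0.1312]
eef_rot: [3.141, 0.001, -3.132]
wrist_force: [1.2, 0.8, -0.9]
grip_width: 0.0491
grip_force: 63.5
```

Call:
{"op": "apply_moves", "data": {
  "rows": [
    {"claw": 1, "xyz": [-0.002, 0.055, 0], "roll": 0.02},
    {"claw": 1, "xyz": [-0.002, 0.055, 0], "roll": 0.02},
    {"claw": 1, "xyz": [-0.002, 0.055, 0], "roll": 0.01},
    {"claw": 1, "xyz": [0, 0.055, 0], "roll": 0},
    {"claw": 1, "xyz": [0, 0.055, 0], "roll": 0},
    {"claw": 1, "xyz": [0, 0.0345, 0], "roll": 0},
    {"claw": 1, "xyz": [0, 0, 0], "roll": 0}
  ]
}}

```text
clock: 43.2
ee_pos: [0.4055, 0.3765, 0.1306]
eef_rot: [3.141, 0.001, -3.079]
wrist_force: [0.5, -0.6, -1.3]
grip_width: 0.0487
grip_force: 63.4
```

Call:
{"op": "apply_moves", "data": {
  "rows": [
    {"claw": 1, "xyz": [0.001, -0.002, -0.03], "roll": 0},
    {"claw": 1, "xyz": [0, 0, -0.035], "roll": 0},
    {"claw": 1, "xyz": [0, 0, -0.03], "roll": 0},
    {"claw": 1, "xyz": [0, 0, -0.015], "roll": 0},
    {"claw": 1, "xyz": [0, 0, -0.008], "roll": 0},
    {"claw": 1, "xyz": [0, 0, -0.003], "roll": 0},
    {"claw": 1, "xyz": [0, 0, 0], "roll": 0},
    {"claw": 1, "xyz": [0, 0, 0], "roll": 0}
  ]
}}

```text
clock: 44.2
ee_pos: [0.4073, 0.3724, 0.0107]
eef_rot: [3.141, 0.001, -3.082]
wrist_force: [0.7, 0.5, -2.1]
grip_width: 0.049
grip_force: 63.5
```

Call:
{"op": "apply_moves", "data": {
  "rows": [
    {"claw": 1, "xyz": [-0.001, 0.002, -0.001], "roll": 0},
    {"claw": 1, "xyz": [0, 0, -0.001], "roll": 0},
    {"claw": 1, "xyz": [0, 0, -0.001], "roll": 0},
    {"claw": 1, "xyz": [0, 0, 0], "roll": 0}
  ]
}}

```text
clock: 44.7
ee_pos: [0.4059, 0.3744, 0.0084]
eef_rot: [3.14, 0.001, -3.082]
wrist_force: [-2.8, -2.1, 8.3]
grip_width: 0.0492
grip_force: 64.6
```

Call:
{"op": "apply_moves", "data": {
  "rows": [
    {"claw": 0.35, "xyz": [0, 0, 0.001], "roll": 0},
    {"claw": 0.15, "xyz": [0, 0, 0], "roll": 0},
    {"claw": 0, "xyz": [0, 0, 0], "roll": 0},
    {"claw": 0, "xyz": [0, 0, 0], "roll": 0},
    {"claw": 0, "xyz": [0, 0, 0.015], "roll": 0},
    {"claw": 0, "xyz": [0, 0, 0.035], "roll": 0},
    {"claw": 0, "xyz": [0, 0, 0.05], "roll": 0},
    {"claw": 0, "xyz": [0, 0, 0.05], "roll": 0}
  ]
}}

```text
clock: 45.7
ee_pos: [0.4057, 0.3738, 0.1602]
eef_rot: [3.141, 0.0, -3.082]
wrist_force: [0.7, 0.7, 0.5]
grip_width: 0.0854
grip_force: 0.0
```

Call:
{"op": "apply_moves", "data": {
  "rows": [
    {"claw": 0, "xyz": [0, -0.05, 0.04], "roll": 0},
    {"claw": 0, "xyz": [0, -0.05, 0], "roll": 0},
    {"claw": 0, "xyz": [0, -0.05, 0], "roll": 0},
    {"claw": 0, "xyz": [-0.02, -0.05, 0], "roll": 0},
    {"claw": 0, "xyz": [-0.02, -0.03, 0], "roll": 0},
    {"claw": 0, "xyz": [0, 0, 0], "roll": 0}
  ]
}}

```text
clock: 46.45
ee_pos: [0.3645, 0.1434, 0.1979]
eef_rot: [3.141, 0.001, -3.085]
wrist_force: [0.0, -0.5, -0.4]
grip_width: 0.0852
grip_force: 0.0
```

Run:
```python
from h import *
st=ctrl.sense(); print(st["ee_pos"],st["clock"],st["grip_width"],st["wrist_force"])
sn=ctrl.snapshot("side"); tp=ctrl.snapshot("top"); S,T=[cloud(q)[0] for q in (sn,tp)]
p,c=fit([S,T],scanner,(.413,.3745,.06),z=.006,rad=.085); print("scan",p.round(4),c)
its=[("sc","sc",p,0,.006,(0,0,255))]
for n,q in (("large",[.613,-.13,.01,0,.09]),("small",[.613,.057,.01,0,.15])):
    x,c,_,_,_=held(n,q,zmin=.038 if n=="large" else .026,rad=.08 if n=="large" else .07); print(n,x.round(4),c); its.append((n,"br",(x[0],x[1],x[4]),x[3],x[2],(0,200,0)))
cv2.imwrite("pics/fin.png",draw(sn,its,4,(150,310,110,250)))
```

```text
[0.36453938 0.14340633 0.19791787] 46.45 0.0851939798086849 [ 0.01116977 -0.48296944 -0.4077091 ]
scan [0.4126 0.3729 0.0504] 4.107411486762853
large [ 0.6126 -0.1299  0.0099 -0.0024  0.0798] 1.9541179694410136
small [0.613  0.0573 0.0102 0.0035 0.1455] 1.8661309818301344
```

View pics/fin.png

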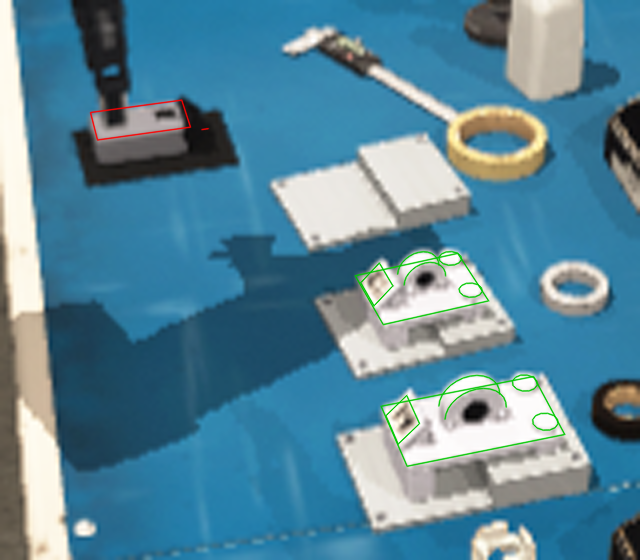

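The scanner lies flat on its mat at (140,130), and both brackets stand level on their blocks. The arm touches nothing.

```bash
python3 -c "
from cell import ctrl
print(ctrl.job_done())"
```

```text
the job is handed in; nothing more can be done
None
```

Job handed in: the large and small brackets (the medium was absent) stand level on their own blocks and were pressed left then right, scanned in that order with the job card last, and the scanner is back on its rest; I have no verdict from the judging.

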